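Pull down the hose hopper's drop front with the hooked pole

ROBOT

A 6-joint arm with a two-finger parallel gripper is mounted at the origin on the work surface. World frame = base frame: x ahead of the robot, y to its left, z up, the work surface at z = 0. Lengths are in m, angles in rad, forces in N, time in s.
With the tool pointing down it reaches from about 0.35 to 0.725 m from the base axis. Payload 4.3 kg.
Tool frame: the origin (TCP) lies midway between the tips of the shut fingers; the grasp point (between the pads) lies 19 mm behind it; z points along the fingers, y is the direction in which the jaws open and shut (so a half turn about z gives the same grasp; the last joint's range is limited). The gripper opens to 85 mm and grips with 20 to 120 N. Pads are 22 mm wide; open, the fingers measure 114 mm over their backs; the gripper's body (76 mm by 85 mm) begins 54 mm behind the grasp point. The pads swing forward as they close: fully open they stand 13 mm farther back than shut.
Start: joints at [1.224, 0.377, 0.081, 1.274, 0, 1.46], TCP at [0.135, 0.559, 0.231] pointing down, gripper open.
Joint ranges: [-2.72, 2.72], [-0.84, 1.66], [-1.02, 1.22], [-1.77, 2.12], [-1.37, 1.28], [-3.14, 3.14]. Speed limits (rad/s): [2.57, 2.57, 3.14, 3.14, 3.14, 3.14].

INTERFACE

Orientations are given as a rotation vector (axis times angle).
In Python, from plant import state, get_image, get_calibration, sign_off gives the robot as it stands.
- The arm moves only by the shell command python3 -m handwheel 'ROWS' [FORCE]. ROWS is JSON, a list of rows, each an object with "jaw": the closure in counts, from 0 (fully open) to 255 (shut); "linear": the shift along the tool's x, y, z in cm, a list of three; "roll": the turn about the tool's z in degrees. In form: [{"jaw": jaw, "linear": [tx, ty, tz], "roll": roll}, ...]. A call has 1 to 10 rows; each row shifts and turns the commanded pose from where the row before left it, along the tool's axes as they then stand; what a row does not reach is not made up. A row lasts 1/10 s, in which the tool goes at most 50 mm and 8.59 degrees, less where a joint would pass 70% of its speed; a pose out of reach is approached as far as the arm can. A call is refused whole if a number of a shift passes 5 or a number of a turn 8.59, either way. A call with a gripper value outside its range is refused whole. The fingers move at their own pace and stop on an object; FORCE is the grip in N (left out, the last holds). Time passes only in rows, so rows that do not move let the fingers close. It gives the time, the measured TCP pose, the force and the opening at its end, in the units of the state.
- state(): the state, without advancing time (a new reading comes with each control period).
- get_image(name): name is "side" or "top"; returns (picture, depth): 480x640x3 uint8, red, green, blue; 480x640 float32, m along the optical axis (not along the pixel's ray), 0 where there is no reading.
- get_calibration(name): a dict with "K" (3x3 intrinsics, pixels), "R" (3x3) and "t" (3): a world point X has camera coordinates R X + t. Camera axes: x right, y down, z forward; pixel columns grow to the right and rows downward; lengths in m; the calibration is good to about 2 mm. A picture is of the moment at which its call begins. get_calibration takes no time and is no camera call.
- sign_off(): hands the job in, once; it reports no verdict.
The state is a dict: "time": time; "joint_pos": joint angles; "joint_velocities": joint speeds; "effort": joint torques, N m; "eef_pos": TCP position; "eef_rot": TCP orientation; "contact_force": force on the tool from outside, world axes, zero at the start; "moment": the same for the moment, N m; "grip_width": opening from 0.0 (shut) to 1.0 (fully open).
Only numpy, scipy, OpenCV 4.12 (cv2) and the standard library are available. Lean on these libraries where they do the work, as an engineer would, in place of code of your own. Each camera call takes 0.05 s, during which the arm holds its last target.

TASK

Take the orange-handled pole from its rest, drop its hook into the steel ring at the top of the hopper's yellow drop front, and pull the front all the way down onto its stop, bedding it there with a steady pull of about 15 N for a second; never strain the pole and hopper against each other with more than 20 N, and keep the gripper and arm off the hopper. Then unhook, lay the pole back in its rest with the hook hanging down on the same side as before, and let go, leaving the front down and the other things on the bench where they are.

Things in the scene. Friction and masses are not known exactly. Their poses are not given: they have to be found in the camera images.
- pole_grip (a point): Centre of the pole's orange square handle (24 x 24 mm section, from 70 mm behind this point to 50 mm in front of it). The loose pole (about 0.22 kg) lies level along its x axis: +x towards the hook, z up.
- hook_tip (a point): Lower end of the pole's steel hook, at (160, 0, -60) mm from pole_grip in the pole's axes. The hook is a straight pin, 8 mm thick, round-ended, that points down (-z); its straight part is 44 mm long. A 12 mm aluminium shaft joins it to the handle.
- pole: The whole pole; origin and axes as pole_grip.
- rest_grip (a point): Where pole_grip lies, 92 mm above the bench, when the pole is home in its rest; x axis: the pole's direction, towards the hook. The handle is free of the rest from 49 mm behind to 50 mm in front of this point.
- rest: The fixed grey pole rest; origin on the bench under rest_grip, axes as there. Base plate 8 mm high. Two open-topped forks, 12 mm thick: one under the handle at x = -55 mm (slot 32 mm wide), one under the shaft at x = +85 mm (slot 22 mm wide); their flared prongs rise about 30 mm above the slots' floors.
- hopper: Fixed blue hose hopper, 300 mm wide (its y), 226 mm deep, 278 mm high; its front looks along its -x. Origin on the bench in the middle under the front's hinge line; z up. The yellow drop front belongs to it: a panel 262 mm wide, 150 mm high, 12 mm thick.
- hinge (a point): Middle of the drop front's hinge line, 100 mm above the bench; the line runs along the hopper's y. The front's outer face starts at this line. Keep the hook on the ring's arc: near the end of the swing the ring sinks about 1.2 to 2 mm for every mm it comes out, and an upright pin pulled level there binds on the ring short of the stop.
- eye (a point): Point on the outer face at the middle of the ring's root: 146 mm above the hinge in the front's axes (the hopper's when shut, turning with the front). From here the steel ring (bar 8 mm thick) sticks out squarely (-x). Its side bars are at y = +-12 mm; its outer bar is an unknown 28 to 64 mm out (centre line), set differently each time: feel for it. The hole looks up when shut.
- hatch (a joint): Angle of the drop front (rad): 0 upright, shut; grows as its top comes out (to the hopper's -x) and down, to a firm stop at 0.70. A friction hinge (0.5 N m, more if fast) holds it where left: 1 to 8 N at the ring moves it slowly; a stronger pull is borne by the stop. An upright hook pin can enter and leave the ring at any angle; at 0.70 it has 6 mm of play or more between outer bar and panel edge.
- crate: Bystander: blue crate of clips, 220 x 300 x 110 mm; origin at its underside.
- oil_can: Bystander: red oil can, 90 mm across, 120 mm high; origin at its underside.
- clamp_a: Bystander: loose steel clamp ring, 48 mm across, 12 mm high; origin at its underside.
- clamp_b: Bystander: another such clamp ring; origin at its underside.
- hose_end: Bystander: short black hose piece, 145 mm long, 24 mm thick; origin at its underside.
- driver: Bystander: green-handled screwdriver; origin at its underside.
- cup: Bystander: white cup, 72 mm across, 80 mm high; origin at its underside.
Not all that is in view belongs to the job. There is more than one size of the rest; the one meant has the size given above. Of the things shaped like the pole, the orange one is meant.

How it is judged:
On the way, in this order (a step that is already met when the one before it is completed fails the run):
1. the hook is through the ring while the front is still up (z of hook_tip in the frame of eye between -0.06 and -0.006 m and y of hook_tip in the frame of eye between -0.02 and 0.02 m and x of hook_tip in the frame of eye between -0.1 and 0.03 m and value of joint hatch below 0.4 rad), for 0.2 s.
2. the front is down on its stop, pulled there through the hook with more than 10 N for 0.4 s (z of hook_tip in the frame of eye between -0.06 and -0.006 m and y of hook_tip in the frame of eye between -0.02 and 0.02 m and x of hook_tip in the frame of eye between -0.1 and 0.03 m and value of joint hatch above 0.67 rad and contact force between pole and hopper above 10 N), for 0.4 s.
At the end, for the whole second after the job is handed in: The drop front is within 0.06 rad of its stop (joint above 0.64); the pole is back in its rest, its grip point within 20 mm of the rest's, in line with it within 0.12 rad, hook to the same side and hanging down, and at rest (value of joint hatch above 0.64 rad and distance between pole_grip and rest_grip below 0.02 m and angle between the x axis of pole and the x axis of rest, either way round below 0.12 rad and x of hook_tip in the frame of rest above 0.1 m and z of hook_tip in the frame of rest below 0.05 m and linear speed of pole below 0.02 m/s); the robot touches nothing.
It fails at once if pole and hopper strained against each other with more than 20 N (contact force between pole and hopper above 20 N).
It fails at once if the gripper or arm touches the hopper or its drop front (contact force between any of the fingers, the arm and hopper above 1 N).
It fails at once if another thing on the bench is moved by more than 30 mm (distance of any of crate, oil_can, clamp_a, clamp_b, hose_end, driver, cup from where it was at the start of the episode above 0.03 m).
It also fails if it takes over 61 s, if anything falls off the work surface, if the arm or the gripper's body presses on something with over 40 N, if the wrist force passes 120 N, or if a joint passes its speed limit or range.

## Working session

There is one attempt and no reset: what is moved stays moved. The work goes in short steps, Python scripts to look and compute and a shell command to move; the robot and the scene stay as the last step left them, time stands still between calls to the robot, and variables do not carry over. Pictures are saved under pics/ and viewed, and the job is handed in when it is done.

```bash
mkdir -p pics; ls
python3 - <<'E'
from plant import *
import cv2,numpy as np
print(state())
for n in("side","top"):
    im,d=get_image(n); cv2.imwrite(f"pics/{n}0.png",im[:,:,::-1]); np.savez(f"{n}0.npz",im=im,d=d)
    c=get_calibration(n); print(n,c)
E
```

```text
pics
{'time': 0.0, 'joint_pos': array([ 1.22366580e+00,  3.78061545e-01,  7.96028753e-02,  1.27440639e+00,
       -3.12842887e-06,  1.46050470e+00]), 'joint_velocities': array([-0.00028249,  0.00109489, -0.00150654,  0.00132511, -0.00063705,
       -0.00066833]), 'effort': array([-6.55135445e-04, -4.63599586e+01,  2.69880152e+01,  2.07095803e-02,
       -2.05538058e-04, -1.99222868e-06]), 'eef_pos': array([0.13467357, 0.55831628, 0.23035284]), 'eef_rot': array([-0.37110154, -3.11912655,  0.00316558]), 'contact_force': array([ 0.29162889, -0.15033865, -0.4744255 ]), 'moment': array([0.0436828 , 0.02510773, 0.06048797]), 'grip_width': 0.998353492578577}
side {'K': array([[527.20384194,   0.        , 327.19619231],
       [  0.        , 527.20384194, 243.20675576],
       [  0.        ,   0.        ,   1.        ]]), 'R': array([[-0.85323664, -0.52151584,  0.00290862],
       [-0.39821768,  0.64789056, -0.64935391],
       [ 0.33676388, -0.55521082, -0.76048079]]), 't': array([0.44536119, 0.38829983, 1.0636487 ])}
top {'K': array([[589.80631642,   0.        , 318.06488869],
       [  0.        , 589.80631642, 238.76591911],
       [  0.        ,   0.        ,   1.        ]]), 'R': array([[ 5.51510974e-05, -9.99968575e-01, -7.92754783e-03],
       [-9.75849958e-01,  1.67789099e-03, -2.18435448e-01],
       [ 2.18441885e-01,  7.74814417e-03, -9.75819199e-01]]), 't': array([-0.08989925,  0.61789843,  1.52228224])}
```

View pics/side0.png

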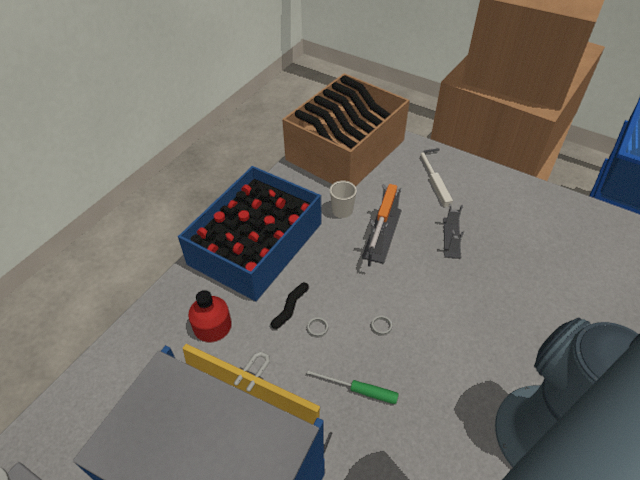

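View pics/top0.png

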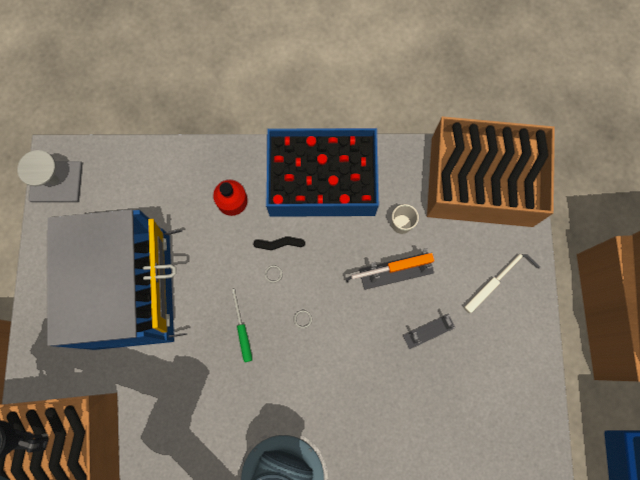

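```bash
cat > h.py <<'E'
import numpy as np,cv2
from plant import get_calibration
def cloud(n,d):
    c=get_calibration(n);K=np.array(c['K']);R=np.array(c['R']);t=np.array(c['t'])
    v,u=np.mgrid[0:480,0:640]
    p=np.stack([(u-K[0,2])/K[0,0]*d,(v-K[1,2])/K[1,1]*d,d],-1)
    return (p-t)@R
def plane(n,uv,z):
    c=get_calibration(n);K=np.array(c['K']);R=np.array(c['R']);t=np.array(c['t'])
    uv=np.atleast_2d(np.array(uv,float)); r=np.c_[(uv-K[:2,2])/[K[0,0],K[1,1]],np.ones(len(uv))]@R
    o=-R.T@t
    return o+r*((z-o[2])/r[:,2])[:,None]
def proj(n,X):
    c=get_calibration(n);q=np.atleast_2d(X)@np.array(c['R']).T+c['t'];q=q@np.array(c['K']).T
    return q[:,:2]/q[:,2:]
E
python3 - <<'E'
from h import *
for n in("side","top"):
    f=np.load(n+"0.npz");im,d=f['im'],f['d'];P=cloud(n,d);hsv=cv2.cvtColor(im,cv2.COLOR_RGB2HSV)
    ys=slice(0,480)
    box={'side':(370,180,405,225),'top':(380,240,440,280)}[n]
    m=cv2.inRange(hsv,(5,150,120),(20,255,255)); mm=np.zeros_like(m);mm[box[1]:box[3],box[0]:box[2]]=m[box[1]:box[3],box[0]:box[2]]
    Q=P[mm>0]; Q=Q[np.isfinite(Q).all(1)]
    print(n,'orange n',len(Q),'z pct',np.percentile(Q[:,2],[5,25,50,75,95]).round(4))
    top=(mm>0)&(P[...,2]>0.098)
    v,u=np.nonzero(top); W=plane(n,np.c_[u,v],0.104)[:,:2]
    r=cv2.minAreaRect((W*1000).astype(np.float32)); print(' rect top face',r)
    m=cv2.inRange(hsv,(22,150,80),(35,255,255)); Q=P[m>0]; Q=Q[Q[:,2]>0.08]
    print(' yellow n',len(Q),Q.min(0).round(3),Q.max(0).round(3))
    T=(m>0)&(P[...,2]>0.243); v,u=np.nonzero(T); W=plane(n,np.c_[u,v],0.25)[:,:2]
    r=cv2.minAreaRect((W*1000).astype(np.float32)); print(' rect panel top',r, cv2.boxPoints(r).round(1).tolist())
    cv2.imwrite(f"pics/{n}_ring.png",cv2.resize(im[(slice(330,420) if n=='side' else slice(190,360)),(slice(150,350) if n=='side' else slice(30,200))],None,fx=4,fy=4 if n=='side' else 3.4)[:,:,::-1])
    c={'side':(350,140,450,290),'top':(330,230,450,300)}[n]
    s=im[c[1]:c[3],c[0]:c[2]]; k=min(800//s.shape[1],600//s.shape[0]); cv2.imwrite(f"pics/{n}_pole.png",cv2.resize(s,None,fx=k,fy=k)[:,:,::-1])
E
```

```text
side orange n 332 z pct [0.095  0.1003 0.1022 0.1036 0.1061]
 rect top face ((543.8795166015625, -332.1928405761719), (23.42290687561035, 121.3918228149414), 13.9052152633667)
 yellow n 949 [0.176 0.279 0.204] [0.626 0.571 1.06 ]
 rect panel top ((495.0047607421875, 301.31024169921875), (259.3152770996094, 20.775741577148438), 5.287662982940674) [[364.8999938964844, 299.70001220703125], [366.8999938964844, 279.0], [625.0999755859375, 302.8999938964844], [623.2000122070312, 323.6000061035156]]
top orange n 455 z pct [0.0918 0.1014 0.1039 0.1062 0.11  ]
 rect top face ((547.4564819335938, -332.39532470703125), (24.827306747436523, 119.17173767089844), 14.051711082458496)
 yellow n 898 [ 0.27  -0.103  0.081] [0.634 0.362 1.62 ]
 rect panel top ((497.86328125, 296.0452575683594), (259.5535888671875, 14.328954696655273), 5.578559875488281) [[368.0, 290.6000061035156], [369.3999938964844, 276.29998779296875], [627.7000122070312, 301.5], [626.2999877929688, 315.79998779296875]]
```

View pics/side_ring.png

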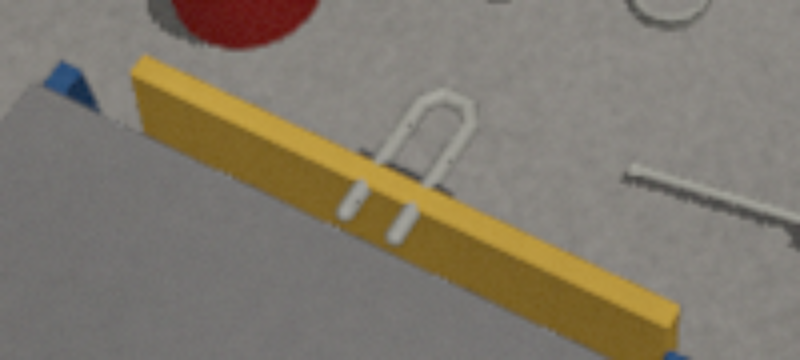

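View pics/top_ring.png

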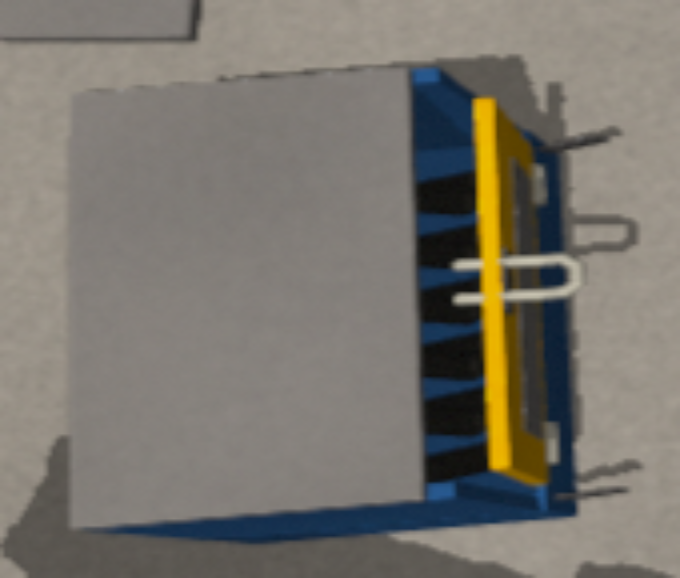

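View pics/top_pole.png

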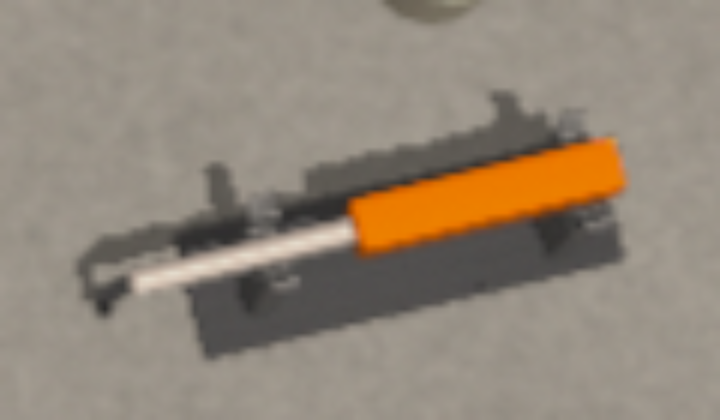

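View pics/side_pole.png

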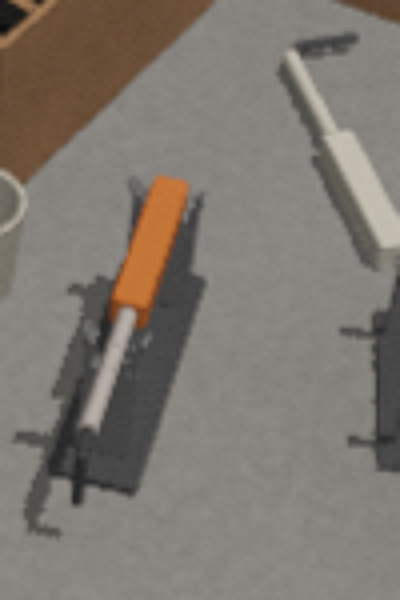

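```bash
cat >> h.py <<'E'
from scipy.spatial.transform import Rotation as Ro
def go(target,yaw=None,s=None):
    """print tool-frame shift in cm to world target (TCP); yaw = desired heading of tool y (rad, mod pi)"""
    from plant import state
    s=s or state(); R=Ro.from_rotvec(s['eef_rot']).as_matrix()
    d=R.T@(np.array(target)-s['eef_pos'])*100
    print('pos',s['eef_pos'].round(4),'t',round(s['time'],2),'F',s['contact_force'].round(2),'w',round(s['grip_width'],3))
    print('tool x',R[:,0].round(3),'y',R[:,1].round(3),'z',R[:,2].round(4)); print('shift cm',d.round(2))
    if yaw is not None:
        a=np.arctan2(R[1,1],R[0,1]); e=(yaw-a+np.pi/2)%np.pi-np.pi/2
        print('world yaw change deg',np.degrees(e).round(2),'roll',-np.degrees(e).round(2))
E
python3 - <<'E'
from h import *
go([0.25,0.27,0.30],np.radians(14))
for n in("side","top"):
    f=np.load(n+"0.npz");im,d=f['im'],f['d'];P=cloud(n,d);hsv=cv2.cvtColor(im,cv2.COLOR_RGB2HSV)
    ax=np.array([0.094,-0.9956]); e=np.array([.497,.290])
    b={'side':(232,345,275,395),'top':(138,255,182,290)}[n]
    m=np.zeros((480,640),bool); sub=hsv[b[1]:b[3],b[0]:b[2]]; m[b[1]:b[3],b[0]:b[2]]=(sub[...,1]<45)&(sub[...,2]>150)&(abs(P[b[1]:b[3],b[0]:b[2],2]-.246)<.025)
    v,u=np.nonzero(m); W=plane(n,np.c_[u,v],0.246)[:,:2]-e
    o=W@ax; l=W@[ax[1],-ax[0]]
    print(n,len(u),'out range',o.min(),np.percentile(o,[90,98]),o.max(),'lat',np.percentile(l,[2,50,98]).round(4), 'z',np.median(P[m][:,2]))
    b={'side':(325,175,360,220),'top':(385,200,422,235)}[n]
    Q=P[b[1]:b[3],b[0]:b[2]].reshape(-1,3); Q=Q[Q[:,2]>0.06]; print('cup',Q.min(0).round(3),Q.max(0).round(3))
    # shaft and rest
    b={'side':(355,210,390,270),'top':(335,255,392,290)}[n]
    sub=P[b[1]:b[3],b[0]:b[2]]; Q=sub[(sub[...,2]>0.07)]; a=np.array([-.242,.970]);g=np.array([.543,-.3226])
    print('shaft/hook',len(Q),'along',((Q[:,:2]-g)@a).min().round(3),((Q[:,:2]-g)@a).max().round(3),'lat med',np.median((Q[:,:2]-g)@[.970,.242]).round(4))
E
```

```text
pos [0.1347 0.5584 0.2305] t 0.1 F [0.32 0.27 0.37] w 0.995
tool x [-0.972  0.235  0.   ] y [ 0.235  0.972 -0.002] z [-6.0e-04 -1.7e-03 -1.0e+00]
shift cm [-17.97 -25.34  -6.91]
world yaw change deg -62.43 roll 62.43
side 152 out range -0.025260727538219306 [0.04024633 0.04268251] 0.04312096163414023 lat [-0.014  -0.0005  0.0142] z 0.24557158195432363
cup [ 0.176 -0.405  0.06 ] [0.708 0.571 1.06 ]
shaft/hook 419 along 0.017 0.956 lat med -0.0017
top 121 out range -0.029631932960386735 [0.03952409 0.0429842 ] 0.043849224974329144 lat [-0.0159  0.0004  0.0122] z 0.24765501236797066
cup [ 0.27 -0.36  0.06] [ 0.711 -0.103  1.62 ]
shaft/hook 293 along 0.039 0.279 lat med 0.0027
```

```bash
python3 -m handwheel '[{"jaw":0,"linear":[-1.0,-1.4,-1.4],"roll":0},{"jaw":0,"linear":[-2.1,-3.0,-1.5],"roll":0},{"jaw":0,"linear":[-2.2,-3.1,-1.5],"roll":0},{"jaw":0,"linear":[-2.2,-3.1,-1.5],"roll":0},{"jaw":0,"linear":[-2.2,-3.1,-1.0],"roll":0},{"jaw":0,"linear":[-2.2,-3.1,0],"roll":0},{"jaw":0,"linear":[-2.2,-3.1,0],"roll":0},{"jaw":0,"linear":[-2.2,-3.1,0],"roll":0},{"jaw":0,"linear":[-1.7,-2.4,0],"roll":0}]' 60
python3 - <<'E'
from h import *
from plant import state
print(state()['joint_pos'].round(2))
go([0.543,-0.3226,0.20],np.radians(14))
print('cup centre', plane('top',[404,217],.08), plane('side',[343,188],.08))
E
```

```text
time: 1.0
eef_pos: [0.2503, 0.2679, 0.3]
eef_rot: [-0.372, -3.119, 0.001]
contact_force: [0.4, -0.3, 0.2]
grip_width: 0.998
[ 0.65 -0.06 -0.27  1.36 -0.    0.88]
pos [0.2503 0.2679 0.3   ] t 1.0 F [ 0.36 -0.31  0.22] w 0.998
tool x [-0.972  0.235  0.   ] y [ 0.235  0.972 -0.001] z [-3.e-04 -6.e-04 -1.e+00]
shift cm [-42.34 -50.5   10.03]
world yaw change deg -62.4 roll 62.4
cup centre [[ 0.6748248 -0.3220437  0.08     ]] [[ 0.67575875 -0.33250172  0.08      ]]
```

```bash
python3 -m handwheel '[{"jaw":0,"linear":[-2.6,-2.4,0],"roll":0},{"jaw":0,"linear":[-2.7,-2.4,0],"roll":0},{"jaw":0,"linear":[-2.6,-2.4,0],"roll":0},{"jaw":0,"linear":[-2.6,-2.4,0],"roll":0},{"jaw":0,"linear":[-2.6,-3.4,0.8],"roll":0},{"jaw":0,"linear":[-2.6,-3.4,0.8],"roll":0},{"jaw":0,"linear":[-2.7,-3.4,0.8],"roll":0},{"jaw":0,"linear":[-2.7,-3.4,0.8],"roll":0},{"jaw":0,"linear":[-2.7,-3.4,0.8],"roll":0},{"jaw":0,"linear":[-2.7,-3.4,0.8],"roll":0}]' 
python3 -m handwheel '[{"jaw":0,"linear":[-2.6,-3.4,0.8],"roll":0},{"jaw":0,"linear":[-2.6,-3.4,0.8],"roll":0},{"jaw":0,"linear":[-2.7,-3.4,0.8],"roll":0},{"jaw":0,"linear":[-2.7,-3.4,0.8],"roll":0},{"jaw":0,"linear":[-2.7,-3.4,0.8],"roll":0},{"jaw":0,"linear":[0,0,0],"roll":8.5},{"jaw":0,"linear":[0,0,0],"roll":8.5},{"jaw":0,"linear":[0,0,0],"roll":8.5},{"jaw":0,"linear":[0,0,0],"roll":8.5},{"jaw":0,"linear":[0,0,0],"roll":8.5}]'
python3 - <<'E'
from h import *
from plant import state
print(state()['joint_pos'].round(2))
go([0.543,-0.3226,0.20],np.radians(14))
E
```

```text
time: 2.0
eef_pos: [0.4376, -0.0857, 0.2517]
eef_rot: [-0.372, -3.119, -0.001]
contact_force: [0.8, 0.7, 0.5]
grip_width: 1.002
time: 3.0
eef_pos: [0.5266, -0.2803, 0.2116]
eef_rot: [-1.485, -2.767, -0.0]
contact_force: [-0.8, 0.3, 0.1]
grip_width: 1.001
[-0.6   0.43  0.11  1.25  0.    0.39]
pos [ 0.5266 -0.2803  0.2116] t 3.0 F [-0.77  0.3   0.11] w 1.001
tool x [-0.553  0.833  0.001] y [ 0.833  0.553 -0.   ] z [-1.2e-03  9.0e-04 -1.0e+00]
shift cm [-4.44 -0.97  1.15]
world yaw change deg -19.57 roll 19.57
```

```bash
python3 -m handwheel '[{"jaw":0,"linear":[-2.2,-0.5,0.5],"roll":0},{"jaw":0,"linear":[-2.2,-0.5,0.6],"roll":0},{"jaw":0,"linear":[0,0,0],"roll":8.5},{"jaw":0,"linear":[0,0,0],"roll":8.5},{"jaw":0,"linear":[0,0,0],"roll":2.6},{"jaw":0,"linear":[0,0,0],"roll":0}]'
python3 - <<'E'
from h import *
from plant import *
go([0.543,-0.3226,0.074],np.radians(14))
for n in("side","top"):
    im,d=get_image(n); np.savez(n+"1.npz",im=im,d=d)
    c={'side':(300,100,480,280),'top':(330,200,470,310)}[n]
    s=im[c[1]:c[3],c[0]:c[2]]; k=min(800//s.shape[1],600//s.shape[0]); cv2.imwrite(f"pics/{n}_pre.png",cv2.resize(s,None,fx=k,fy=k)[:,:,::-1])
E
```

```text
time: 3.6
eef_pos: [0.5429, -0.3223, 0.2006]
eef_rot: [-1.926, -2.48, -0.0]
contact_force: [0.3, 0.4, 0.4]
grip_width: 0.999
pos [ 0.5429 -0.3223  0.2006] t 3.6 F [0.31 0.36 0.36] w 0.999
tool x [-0.248  0.969  0.001] y [ 0.969  0.248 -0.001] z [-1.e-03  9.e-04 -1.e+00]
shift cm [-0.04  0.02 12.66]
world yaw change deg -0.34 roll 0.34
```

View pics/side_pre.png

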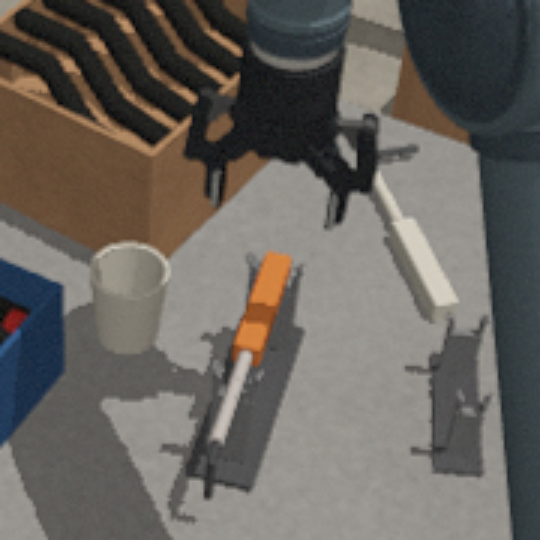

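View pics/top_pre.png

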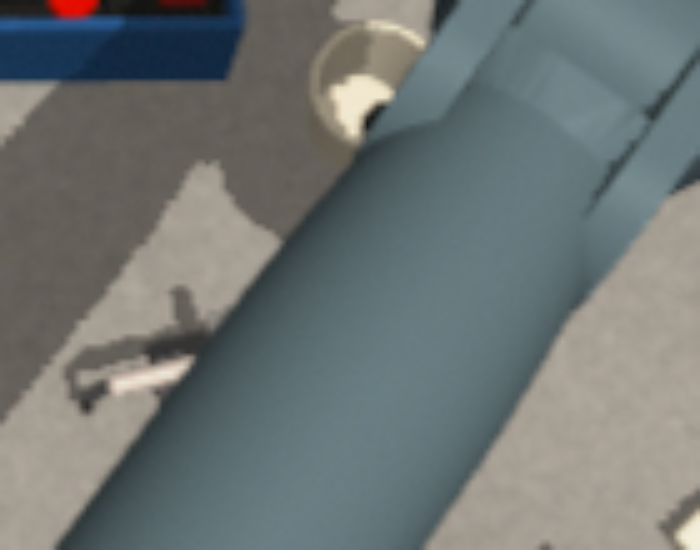

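```bash
python3 -m handwheel '[{"jaw":0,"linear":[0,0,2.5],"roll":0.3},{"jaw":0,"linear":[0,0,3],"roll":0},{"jaw":0,"linear":[0,0,3],"roll":0},{"jaw":0,"linear":[0,0,2.4],"roll":0},{"jaw":0,"linear":[0,0,1.7],"roll":0},{"jaw":0,"linear":[0,0,0],"roll":0},{"jaw":140,"linear":[0,0,0],"roll":0},{"jaw":140,"linear":[0,0,0],"roll":0}]' 120
python3 - <<'E'
from h import *
go([0.543,-0.3226,0.074],np.radians(14))
E
python3 -m handwheel '[{"jaw":255,"linear":[0,0,0],"roll":0},{"jaw":255,"linear":[0,0,0],"roll":0},{"jaw":255,"linear":[0,0,0],"roll":0},{"jaw":255,"linear":[0,0,0],"roll":0},{"jaw":255,"linear":[0,0,0],"roll":0}]' 120
python3 - <<'E'
from h import *
go([0.543,-0.3226,0.074],np.radians(14))
E
```

```text
time: 4.5
eef_pos: [0.5441, -0.3231, 0.0767]
eef_rot: [1.932, 2.475, 0.0]
contact_force: [-0.1, 0.3, -0.1]
grip_width: 0.687
pos [ 0.5441 -0.3231  0.0767] t 4.5 F [-0.09  0.27 -0.1 ] w 0.687
tool x [-0.243  0.97  -0.002] y [0.97  0.243 0.002] z [ 0.002  -0.0013 -1.    ]
shift cm [ 0.07 -0.09  0.27]
world yaw change deg -0.05 roll 0.05
time: 5.0
eef_pos: [0.5439, -0.323, 0.0767]
eef_rot: [1.932, 2.474, 0.0]
contact_force: [-1.2, 1.0, 6.4]
grip_width: 0.259
pos [ 0.5439 -0.323   0.0767] t 5.0 F [-1.21  0.97  6.42] w 0.259
tool x [-0.242  0.97  -0.002] y [0.97  0.242 0.002] z [ 0.0019 -0.0013 -1.    ]
shift cm [ 0.06 -0.08  0.27]
world yaw change deg -0.03 roll 0.03
```

```bash
python3 -m handwheel '[{"jaw":255,"linear":[0,0,-0.5],"roll":0},{"jaw":255,"linear":[0,0,-1],"roll":0},{"jaw":255,"linear":[0,0,-1.5],"roll":0},{"jaw":255,"linear":[0,0,-2],"roll":0},{"jaw":255,"linear":[0,0,-3],"roll":0},{"jaw":255,"linear":[0,0,-4],"roll":0},{"jaw":255,"linear":[0,0,-4],"roll":0},{"jaw":255,"linear":[0,0,-4],"roll":0},{"jaw":255,"linear":[0,0,-4],"roll":0},{"jaw":255,"linear":[0,0,-1],"roll":8.5}]'
python3 - <<'E'
from h import *
go([0.5137,0.1133,0.325],np.radians(5.4))
E
```

```text
time: 6.0
eef_pos: [0.5441, -0.3232, 0.3312]
eef_rot: [2.11, 2.316, 0.001]
contact_force: [0.6, 0.5, -1.3]
grip_width: 0.259
pos [ 0.5441 -0.3232  0.3312] t 6.0 F [ 0.63  0.54 -1.28] w 0.259
tool x [-0.093  0.996 -0.005] y [0.996 0.093 0.006] z [ 0.0065 -0.0047 -1.    ]
shift cm [43.74  1.02  0.4 ]
world yaw change deg 0.07 roll -0.07
```

```bash
python3 -m handwheel '[{"jaw":255,"linear":[2,0.1,0],"roll":0},{"jaw":255,"linear":[4,0.1,0],"roll":0},{"jaw":255,"linear":[4.5,0.1,0],"roll":0},{"jaw":255,"linear":[4.5,0.1,0],"roll":0},{"jaw":255,"linear":[4.5,0.1,0],"roll":0},{"jaw":255,"linear":[4.5,0.1,0],"roll":0},{"jaw":255,"linear":[4.5,0.1,0],"roll":0},{"jaw":255,"linear":[4.5,0.1,0],"roll":0},{"jaw":255,"linear":[3,0.1,0],"roll":0},{"jaw":255,"linear":[1.5,0.1,0],"roll":0}]'
python3 -m handwheel '[{"jaw":255,"linear":[0,0,0],"roll":0},{"jaw":255,"linear":[0,0,0],"roll":0}]'
python3 - <<'E'
from h import *
from plant import *
go([0.5137,0.1133,0.325],np.radians(5.4))
for n in("side","top"):
    im,d=get_image(n); np.savez(n+"2.npz",im=im,d=d)
    c={'side':(180,300,380,440),'top':(120,200,300,320)}[n]
    s=im[c[1]:c[3],c[0]:c[2]]; k=4; cv2.imwrite(f"pics/{n}_app.png",cv2.resize(s,None,fx=k,fy=k)[:,:,::-1])
E
```

```text
time: 7.0
eef_pos: [0.5161, 0.0542, 0.3258]
eef_rot: [-2.108, -2.329, -0.001]
contact_force: [1.0, -1.0, -2.0]
grip_width: 0.261
time: 7.2
eef_pos: [0.5171, 0.0511, 0.3254]
eef_rot: [2.111, 2.326, -0.001]
contact_force: [0.3, -0.1, -3.4]
grip_width: 0.26
pos [0.5171 0.0511 0.3254] t 7.2 F [ 0.25 -0.12 -3.37] w 0.26
tool x [-0.096  0.995 -0.001] y [ 0.995  0.096 -0.   ] z [-0.e+00 -9.e-04 -1.e+00]
shift cm [6.23 0.26 0.03]
world yaw change deg -0.13 roll 0.13
```

View pics/side_app.png

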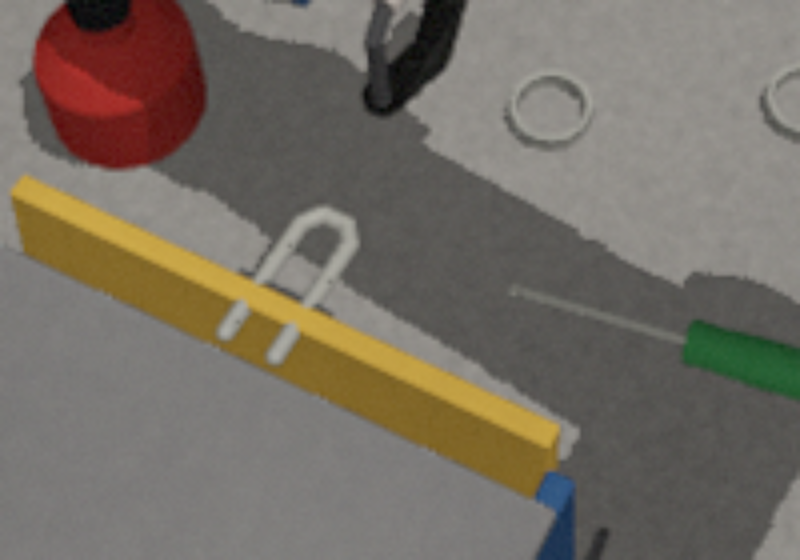

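View pics/top_app.png

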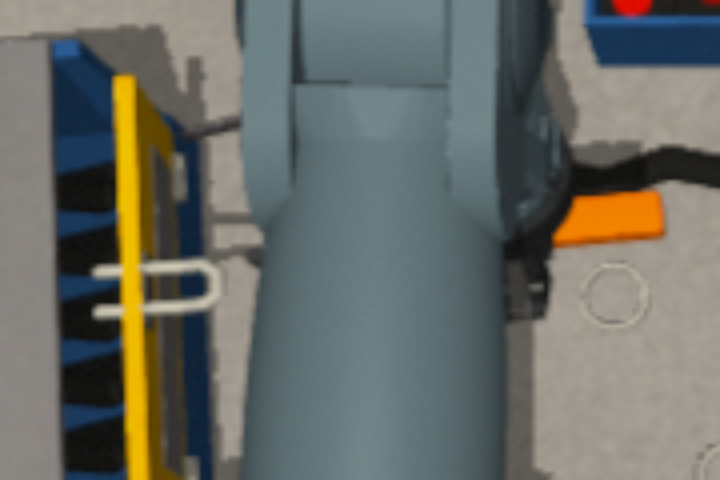

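Run:
```python
from h import *
tcp=np.array([.5171,.0511,.3254]); h=np.array([-.096,.995,0])
for nm,a,b in(("tip",.16,-.06),("bend",.16,0),("gripfront",.05,0),("grip",0,0),("handle back",-.07,.012)):
    p=tcp+[0,0,.0153]+h*a+[0,0,b]; print(nm,p.round(3),(proj('side',p)-[180,300])*4,(proj('top',p)-[120,200])*4)
f=np.load('side2.npz'); im=f['im']; cv2.imwrite('pics/side_wide.png',im[:,:,::-1])
s=im[230:350,230:390]; cv2.imwrite('pics/side_hook.png',cv2.resize(s,None,fx=5,fy=5)[:,:,::-1])
```

```text
tip [0.502 0.21  0.281] [[374.7221779  105.78241177]] [[267.54159187 271.86838118]]
bend [0.502 0.21  0.341] [[363.75130486  27.61620206]] [[243.0660244  253.35912412]]
gripfront [0.512 0.101 0.341] [[ 489.52185961 -162.15642527]] [[441.92178538 234.25108861]]
grip [0.517 0.051 0.341] [[ 541.0618789  -239.92411018]] [[532.1636007  225.57975919]]
handle back [ 0.524 -0.019  0.353] [[ 608.36443981 -358.88145947]] [[656.96100179 209.19879313]]
```

View pics/side_hook.png

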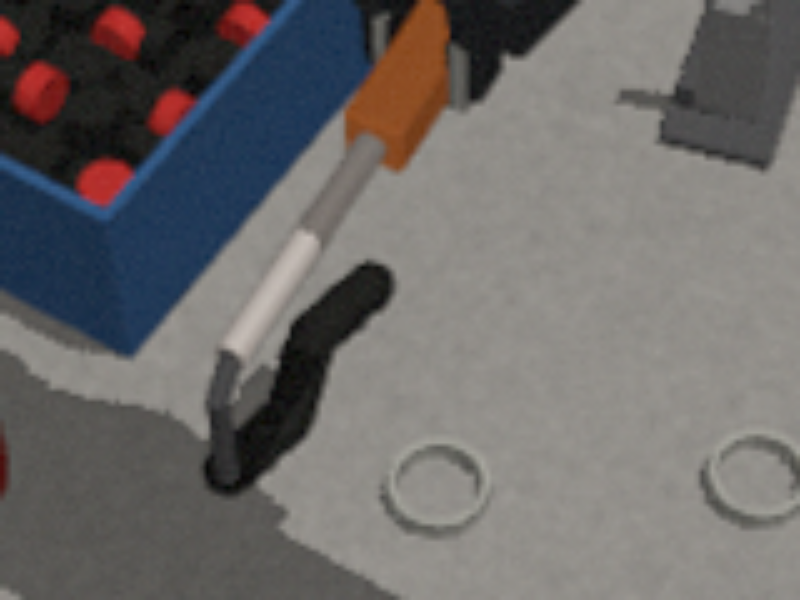

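Run:
```python
from h import *
f=np.load('side2.npz'); im=f['im']; P=cloud('side',f['d'])
s=im[300:332,258:300]; cv2.imwrite('pics/side_hook2.png',cv2.resize(s,None,fx=16,fy=16,interpolation=cv2.INTER_NEAREST)[:,:,::-1])
for v in range(304,332,2):
    z=P[v,262:290,2]; u=np.nonzero((z>.2)&(z<.5))[0]+262
    if len(u): print(v,u.min(),u.max(), P[v,u].mean(0).round(4))
```

```text
304 273 277 [0.5009 0.2005 0.3374]
306 272 277 [0.5002 0.2032 0.3355]
308 272 276 [0.4998 0.2055 0.3328]
310 271 275 [0.5005 0.2077 0.3293]
312 272 275 [0.4992 0.2087 0.3255]
314 272 276 [0.4989 0.2085 0.3195]
316 272 276 [0.4994 0.2085 0.3131]
318 272 276 [0.4991 0.2096 0.3087]
320 273 277 [0.4985 0.2085 0.3014]
322 273 277 [0.4991 0.2083 0.2944]
324 273 277 [0.4991 0.209  0.289 ]
326 274 276 [0.4991 0.2098 0.2838]
```

View pics/side_hook2.png

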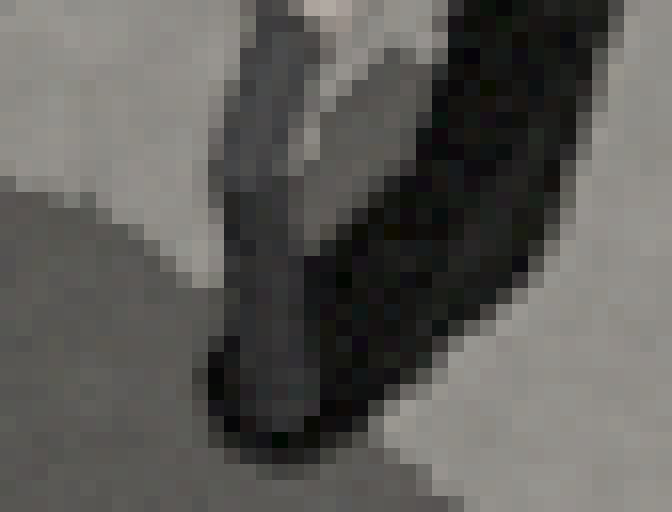

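```bash
python3 -m handwheel '[{"jaw":255,"linear":[1.5,0.07,0],"roll":0},{"jaw":255,"linear":[2,0.08,0],"roll":0},{"jaw":255,"linear":[2,0.08,0],"roll":0},{"jaw":255,"linear":[1.0,0.04,0],"roll":0},{"jaw":255,"linear":[0,0,0.6],"roll":0},{"jaw":255,"linear":[0,0,0.8],"roll":0},{"jaw":255,"linear":[0,0,0.6],"roll":0},{"jaw":255,"linear":[0,0,0],"roll":0}]'
cat > look.py <<'E'
from h import *
from plant import *
import sys
k=sys.argv[1]; go([0,0,0])
im,d=get_image('side'); P=cloud('side',d); np.savez('side%s.npz'%k,im=im,d=d)
s=im[300:420,200:340]; cv2.imwrite(f'pics/s{k}.png',cv2.resize(s,None,fx=5,fy=5,interpolation=cv2.INTER_CUBIC)[:,:,::-1])
E
python3 look.py 3
```

```text
time: 8.1
eef_pos: [0.5126, 0.1159, 0.3038]
eef_rot: [-2.112, -2.324, 0.003]
contact_force: [-0.8, -0.6, -1.2]
grip_width: 0.257
pos [0.5126 0.1159 0.3038] t 8.1 F [-0.77 -0.63 -1.19] w 0.257
tool x [-0.095  0.995 -0.   ] y [ 0.995  0.095 -0.003] z [-2.7e-03 -4.0e-04 -1.0e+00]
shift cm [ -6.65 -52.05  30.52]
```

View pics/s3.png

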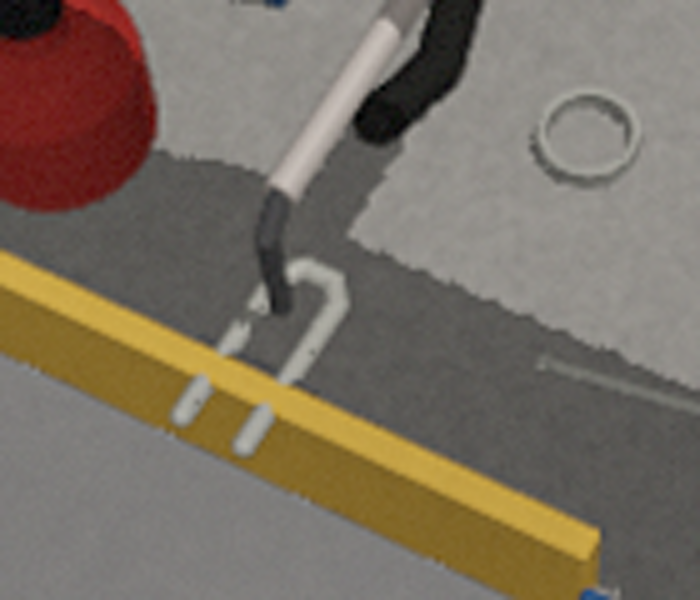

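```bash
python3 -m handwheel '[{"jaw":255,"linear":[0,0,0.5],"roll":0},{"jaw":255,"linear":[0,0,0.5],"roll":0},{"jaw":255,"linear":[0,0,0.5],"roll":0},{"jaw":255,"linear":[0,0,0.5],"roll":0},{"jaw":255,"linear":[0,0,0],"roll":0}]'
python3 look.py 4
```

```text
time: 8.65
eef_pos: [0.5129, 0.1167, 0.2843]
eef_rot: [-2.111, -2.325, 0.002]
contact_force: [-0.1, -0.4, -2.1]
grip_width: 0.263
pos [0.5129 0.1167 0.2843] t 8.65 F [-0.06 -0.4  -2.06] w 0.263
tool x [-0.096  0.995  0.   ] y [ 0.995  0.096 -0.002] z [-1.6e-03 -1.0e-04 -1.0e+00]
shift cm [ -6.66 -52.13  28.51]
```

View pics/s4.png

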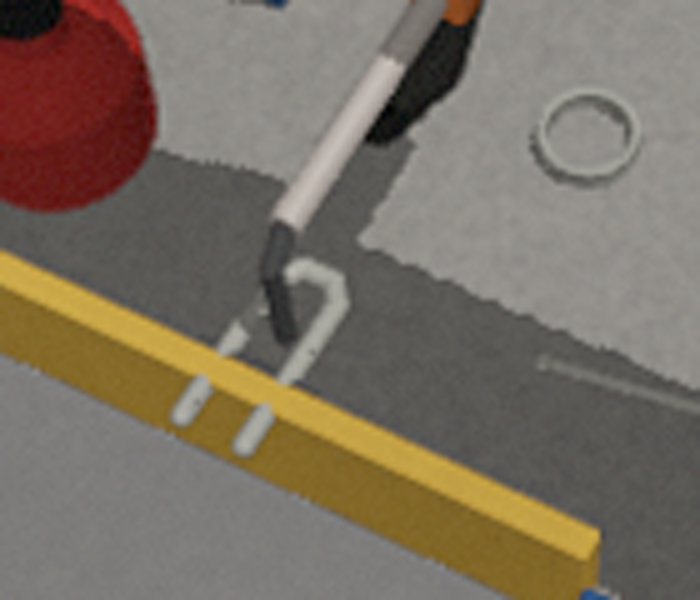

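```bash
python3 -m handwheel '[{"jaw":255,"linear":[0,0,0.5],"roll":0},{"jaw":255,"linear":[0,0,0.5],"roll":0},{"jaw":255,"linear":[0,0,0.6],"roll":0},{"jaw":255,"linear":[0,0,0.6],"roll":0},{"jaw":255,"linear":[0,0,0],"roll":0},{"jaw":255,"linear":[0,0,0],"roll":0},{"jaw":255,"linear":[0,0,0],"roll":0}]'
python3 look.py 5
```

```text
time: 9.4
eef_pos: [0.5136, 0.1167, 0.2635]
eef_rot: [2.112, 2.326, 0.001]
contact_force: [0.1, -0.0, -2.1]
grip_width: 0.256
pos [0.5136 0.1167 0.2635] t 9.4 F [ 0.15 -0.05 -2.09] w 0.256
tool x [-0.096  0.995  0.   ] y [0.995 0.096 0.   ] z [ 4.e-04  1.e-04 -1.e+00]
shift cm [ -6.67 -52.25  26.33]
```

View pics/s5.png

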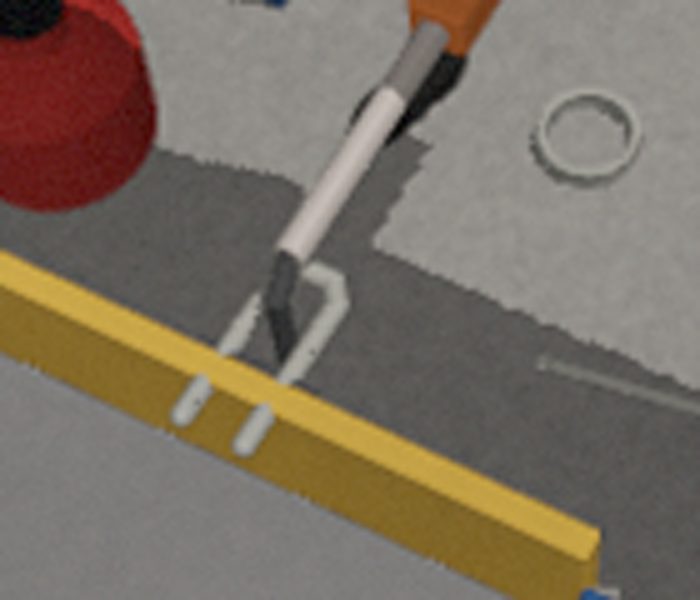

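```bash
python3 -m handwheel '[{"jaw":255,"linear":[-0.3,0,0],"roll":0},{"jaw":255,"linear":[-0.3,0,0],"roll":0},{"jaw":255,"linear":[-0.1,0,0],"roll":0},{"jaw":255,"linear":[0,0,0],"roll":0}]'
for i in 1 2 3 4 ; do echo; done
python3 -m handwheel '[{"jaw":255,"linear":[-0.1,0,0],"roll":0},{"jaw":255,"linear":[-0.1,0,0],"roll":0}]'
python3 -m handwheel '[{"jaw":255,"linear":[-0.1,0,0],"roll":0},{"jaw":255,"linear":[0,0,0],"roll":0}]'
python3 -m handwheel '[{"jaw":255,"linear":[-0.1,0,0],"roll":0},{"jaw":255,"linear":[0,0,0],"roll":0}]'
```

```text
time: 9.85
eef_pos: [0.5141, 0.1095, 0.2634]
eef_rot: [2.112, 2.326, 0.0]
contact_force: [0.1, 1.0, -2.4]
grip_width: 0.259




time: 10.05
eef_pos: [0.5143, 0.1077, 0.2633]
eef_rot: [-2.112, -2.326, -0.0]
contact_force: [0.3, 0.1, -1.9]
grip_width: 0.259
time: 10.25
eef_pos: [0.5144, 0.1066, 0.2633]
eef_rot: [-2.112, -2.326, -0.0]
contact_force: [-0.5, 0.2, -2.1]
grip_width: 0.262
time: 10.45
eef_pos: [0.5145, 0.1057, 0.2633]
eef_rot: [-2.112, -2.326, -0.0]
contact_force: [-0.3, 0.7, -2.5]
grip_width: 0.255
```

```bash
for k in 1; do :; done; python3 -m handwheel '[{"jaw":255,"linear":[-0.1,0,0],"roll":0},{"jaw":255,"linear":[0,0,0],"roll":0}]'
python3 -m handwheel '[{"jaw":255,"linear":[-0.1,0,0],"roll":0},{"jaw":255,"linear":[0,0,0],"roll":0}]'
python3 -m handwheel '[{"jaw":255,"linear":[-0.1,0,0],"roll":0},{"jaw":255,"linear":[0,0,0],"roll":0}]'
python3 -m handwheel '[{"jaw":255,"linear":[-0.1,0,0],"roll":0},{"jaw":255,"linear":[0,0,0],"roll":0}]'
```

```text
time: 10.65
eef_pos: [0.5146, 0.1047, 0.2633]
eef_rot: [-2.112, -2.326, -0.0]
contact_force: [-0.9, 0.6, -1.4]
grip_width: 0.261
time: 10.85
eef_pos: [0.5147, 0.1036, 0.2633]
eef_rot: [-2.112, -2.326, -0.0]
contact_force: [-0.1, -1.3, -2.3]
grip_width: 0.261
time: 11.05
eef_pos: [0.5148, 0.1026, 0.2633]
eef_rot: [2.112, 2.326, 0.0]
contact_force: [-0.7, 0.6, -1.8]
grip_width: 0.257
time: 11.25
eef_pos: [0.5148, 0.1016, 0.2633]
eef_rot: [-2.112, -2.326, 0.0]
contact_force: [-0.2, 0.6, -2.2]
grip_width: 0.262
```

```bash
python3 -m handwheel '[{"jaw":255,"linear":[-0.1,0,0],"roll":0},{"jaw":255,"linear":[0,0,0],"roll":0}]'
python3 -m handwheel '[{"jaw":255,"linear":[-0.1,0,0],"roll":0},{"jaw":255,"linear":[0,0,0],"roll":0}]'
python3 look.py 6
```

```text
time: 11.45
eef_pos: [0.5149, 0.1006, 0.2633]
eef_rot: [-2.112, -2.326, 0.0]
contact_force: [-0.0, -0.5, -2.9]
grip_width: 0.259
time: 11.65
eef_pos: [0.515, 0.0997, 0.2633]
eef_rot: [-2.112, -2.326, -0.0]
contact_force: [-0.4, -0.6, -1.7]
grip_width: 0.257
pos [0.515  0.0997 0.2633] t 11.65 F [-0.38 -0.64 -1.66] w 0.257
tool x [-0.096  0.995  0.   ] y [ 0.995  0.096 -0.   ] z [-0.  0. -1.]
shift cm [ -4.96 -52.22  26.33]
```

View pics/s6.png

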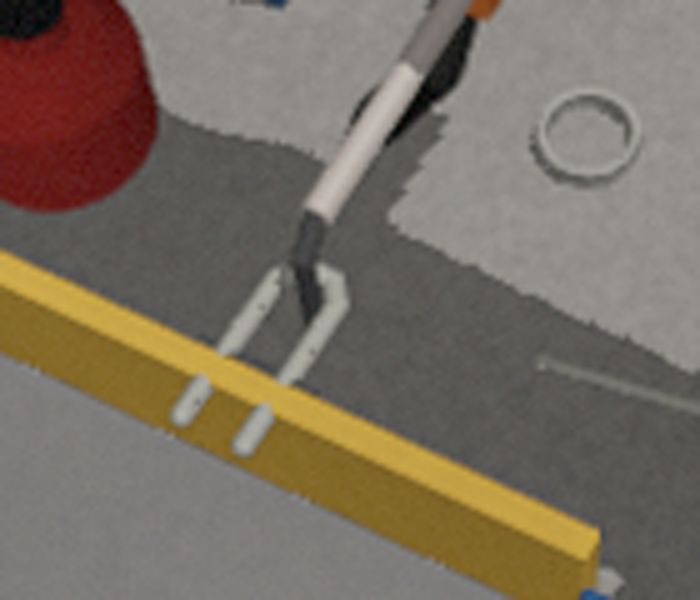

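```bash
python3 -m handwheel '[{"jaw":255,"linear":[-0.1,0,0],"roll":0},{"jaw":255,"linear":[0,0,0],"roll":0}]'
python3 -m handwheel '[{"jaw":255,"linear":[-0.1,0,0],"roll":0},{"jaw":255,"linear":[0,0,0],"roll":0}]'
python3 -m handwheel '[{"jaw":255,"linear":[-0.1,0,0],"roll":0},{"jaw":255,"linear":[0,0,0],"roll":0}]'
```

```text
time: 11.9
eef_pos: [0.5151, 0.099, 0.2632]
eef_rot: [-2.111, -2.326, -0.001]
contact_force: [0.3, 1.6, -1.8]
grip_width: 0.258
time: 12.1
eef_pos: [0.5151, 0.0984, 0.2631]
eef_rot: [-2.11, -2.325, -0.001]
contact_force: [0.5, 3.6, -4.2]
grip_width: 0.259
time: 12.3
eef_pos: [0.5152, 0.097, 0.2631]
eef_rot: [-2.111, -2.326, -0.0]
contact_force: [0.6, 3.5, -4.6]
grip_width: 0.258
```

```bash
python3 -m handwheel '[{"jaw":255,"linear":[-0.15,0,0.1],"roll":0},{"jaw":255,"linear":[-0.29,0,0.1],"roll":0},{"jaw":255,"linear":[-0.29,0,0.1],"roll":0},{"jaw":255,"linear":[-0.28,0,0.1],"roll":0},{"jaw":255,"linear":[-0.28,0,0.11],"roll":0}]'
python3 -m handwheel '[{"jaw":255,"linear":[-0.28,0,0.12],"roll":0},{"jaw":255,"linear":[-0.28,0,0.12],"roll":0},{"jaw":255,"linear":[-0.27,0,0.12],"roll":0},{"jaw":255,"linear":[-0.27,0,0.13],"roll":0},{"jaw":255,"linear":[-0.27,0,0.13],"roll":0}]'
python3 look.py 7
```

```text
time: 12.8
eef_pos: [0.5163, 0.0838, 0.2577]
eef_rot: [-2.111, -2.325, 0.0]
contact_force: [0.1, 5.8, -6.2]
grip_width: 0.259
time: 13.3
eef_pos: [0.5174, 0.0702, 0.2515]
eef_rot: [-2.111, -2.325, 0.001]
contact_force: [-0.5, 6.4, -6.2]
grip_width: 0.255
pos [0.5174 0.0702 0.2515] t 13.3 F [-0.47  6.41 -6.24] w 0.255
tool x [-0.097  0.995  0.001] y [ 0.995  0.097 -0.001] z [-1.2e-03  5.0e-04 -1.0e+00]
shift cm [ -2.01 -52.15  25.21]
```

View pics/s7.png

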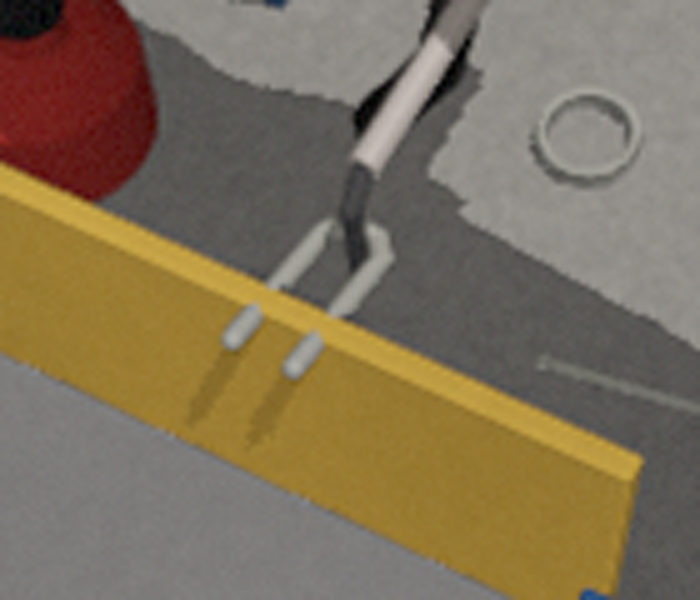

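```bash
python3 -m handwheel '[{"jaw":255,"linear":[-0.25,0,0.17],"roll":0},{"jaw":255,"linear":[-0.26,0,0.17],"roll":0},{"jaw":255,"linear":[-0.26,0,0.17],"roll":0},{"jaw":255,"linear":[-0.26,0,0.17],"roll":0},{"jaw":255,"linear":[-0.26,0,0.18],"roll":0}]'
python3 -m handwheel '[{"jaw":255,"linear":[-0.25,0,0.18],"roll":0},{"jaw":255,"linear":[-0.25,0,0.18],"roll":0},{"jaw":255,"linear":[-0.25,0,0.18],"roll":0},{"jaw":255,"linear":[-0.24,0,0.19],"roll":0},{"jaw":255,"linear":[-0.24,0,0.19],"roll":0}]'
python3 look.py 8
```

```text
time: 13.85
eef_pos: [0.5186, 0.0579, 0.2427]
eef_rot: [-2.11, -2.325, -0.0]
contact_force: [0.4, 8.0, -6.7]
grip_width: 0.258
time: 14.35
eef_pos: [0.5195, 0.0467, 0.2329]
eef_rot: [-2.108, -2.324, -0.002]
contact_force: [-0.1, 11.5, -9.8]
grip_width: 0.259
pos [0.5195 0.0467 0.2329] t 14.35 F [-0.07 11.54 -9.78] w 0.259
tool x [-0.097  0.995  0.004] y [ 0.995  0.097 -0.002] z [-0.0024  0.0036 -1.    ]
shift cm [  0.3  -52.11  23.4 ]
```

View pics/s8.png

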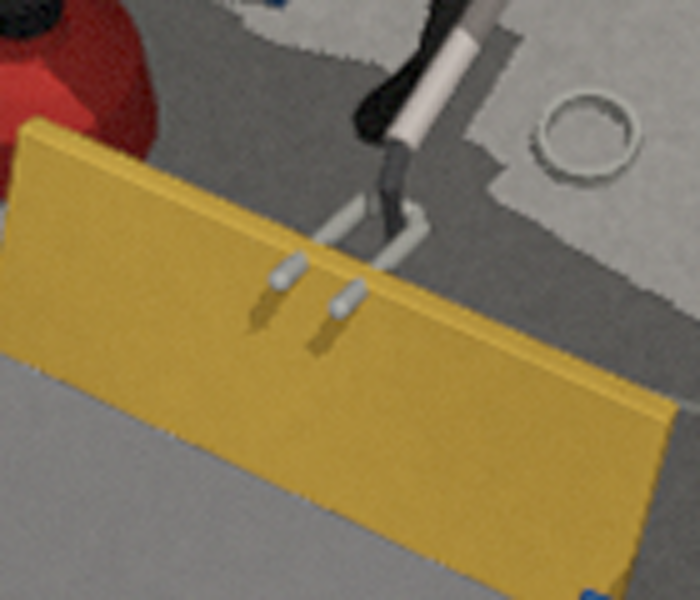

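```bash
cat > tilt.py <<'E'
from h import *
import sys
# args: k tcpx tcpy tcpz
def tilt(k,tcp):
    f=np.load('side%s.npz'%k); im,d=f['im'],f['d']; P=cloud('side',d); hd=np.array([-.096,.995]); 
    q=P-np.array(tcp); a=q[...,:2]@hd; l=q[...,:2]@[.995,.096]
    m=(d>0)&(a>.055)&(a<.145)&(abs(l)<.02)&(abs(q[...,2]-.0153)<.035)
    A=np.c_[a[m],np.ones(m.sum())]; c=np.linalg.lstsq(A,q[m][:,2],rcond=None)[0]
    for _ in range(3):
        r=q[m][:,2]-A@c; g=abs(r)<.006; c=np.linalg.lstsq(A[g],q[m][g,2],rcond=None)[0]
    cl=np.linalg.lstsq(A[g],l[m][g],rcond=None)[0]
    mp=(d>0)&(a>.148)&(a<.18)&(abs(l)<.02)&(q[...,2]<-.002)&(q[...,2]>-.06)
    if mp.sum()>8:
        cp=np.polyfit(q[mp][:,2],a[mp],1)
    else: cp=None
    print(k,'shaft n',m.sum(),'slope',c[0].round(4),'z at a=.1',(c[0]*.1+c[1]).round(4),'lat slope',cl[0].round(3),'pin n',mp.sum(),'da/dz',cp)
T={'2':[.5171,.0511,.3254],'3':[.5126,.1159,.3038],'4':[.5129,.1167,.2843],'5':[.5136,.1167,.2635],'6':[.515,.0997,.2633],'7':[.5174,.0702,.2515],'8':[.5195,.0467,.2329]}
if len(sys.argv)>2: T={sys.argv[1]:[float(x) for x in sys.argv[2:5]]}
for k in T: tilt(k,T[k])
E
python3 tilt.py
python3 - <<'E'
from h import *
f=np.load('side8.npz'); im,d=f['im'],f['d']; P=cloud('side',d); hsv=cv2.cvtColor(im,cv2.COLOR_RGB2HSV)
m=(cv2.inRange(hsv,(20,120,80),(35,255,255))>0)&(d>0)&(P[...,2]>.08)&(P[...,2]<.27)
Q=P[m]; c=np.linalg.svd(Q-Q.mean(0),full_matrices=False)[2][2]
print('panel normal',c.round(3),'theta',np.arcsin(abs(c[2])), Q[:,2].max())
for _ in range(3):
    r=(Q-Q.mean(0))@c; Q=Q[abs(r)<.004]; c=np.linalg.svd(Q-Q.mean(0),full_matrices=False)[2][2]
    print(len(Q),np.arcsin(abs(c[2])))
E
```

```text
2 shaft n 323 slope 0.0009 z at a=.1 0.0179 lat slope 0.004 pin n 64 da/dz [-0.00320365  0.15858105]
3 shaft n 364 slope -0.0034 z at a=.1 0.0182 lat slope 0.008 pin n 261 da/dz [-0.23659826  0.15479008]
4 shaft n 349 slope 0.0081 z at a=.1 0.0182 lat slope 0.005 pin n 286 da/dz [-0.16068334  0.15988091]
5 shaft n 360 slope -0.0013 z at a=.1 0.0182 lat slope 0.004 pin n 274 da/dz [0.78485504 0.1799602 ]
6 shaft n 328 slope -0.0042 z at a=.1 0.0182 lat slope 0.006 pin n 208 da/dz [0.14420269 0.16556229]
7 shaft n 304 slope -0.0034 z at a=.1 0.0175 lat slope 0.004 pin n 185 da/dz [0.53478482 0.17367327]
8 shaft n 291 slope -0.0096 z at a=.1 0.0175 lat slope 0.005 pin n 151 da/dz [0.69616744 0.17478889]
panel normal [-0.083  0.851  0.519] theta 0.5455445008140078 0.2381186226728272
6200 0.5308828105773952
6156 0.5291999652530843
6149 0.5289352323196939
```

```bash
cat > theta.py <<'E'
from h import *
def theta(k,v=1):
    f=np.load('side%s.npz'%k); im,d=f['im'],f['d']; P=cloud('side',d); hsv=cv2.cvtColor(im,cv2.COLOR_RGB2HSV)
    m=(cv2.inRange(hsv,(20,120,60),(35,255,255))>0)&(d>0)&(P[...,2]>.08)&(P[...,2]<.27)
    m&=(abs(P[...,0]-.497)<.15)&(P[...,1]>.1)&(P[...,1]<.4)
    Q=P[m]; hx=np.array([-.094,.9956]); s=(Q[:,:2]-[.4965,.290])@hx; z=Q[:,2]
    print(k,len(Q),'z max',np.percentile(z,99).round(4),'min',z.min().round(3))
    # inner face: bin by z, mean s
    for lo in np.arange(.10,.26,.01):
        g=(z>=lo)&(z<lo+.01)
        if g.sum()>20: print('  z',round(lo+.005,3),'s med',np.median(s[g]).round(4),'min',np.percentile(s[g],3).round(4),g.sum())
if __name__=='__main__':
    import sys
    for k in sys.argv[1:]: theta(k)
E
python3 theta.py 0 6 7 8
```

```text
0 2582 z max 0.2509 min 0.201
  z 0.205 s med 0.0152 min 0.014 227
  z 0.215 s med 0.0145 min 0.0131 353
  z 0.225 s med 0.0134 min 0.012 370
  z 0.235 s med 0.0123 min 0.0108 366
  z 0.245 s med 0.0074 min 0.0001 1171
  z 0.255 s med 0.0078 min 0.0019 95
6 2591 z max 0.2509 min 0.2
  z 0.205 s med 0.0153 min 0.0143 232
  z 0.215 s med 0.0145 min 0.0132 347
  z 0.225 s med 0.0134 min 0.012 363
  z 0.235 s med 0.0123 min 0.0108 381
  z 0.245 s med 0.0073 min 0.0002 1171
  z 0.255 s med 0.0079 min 0.0019 96
7 4850 z max 0.2451 min 0.166
  z 0.165 s med 0.0031 min 0.0016 57
  z 0.175 s med 0.0019 min -0.0007 495
  z 0.185 s med -0.0015 min -0.004 524
  z 0.195 s med -0.0048 min -0.0074 546
  z 0.205 s med -0.0081 min -0.0111 578
  z 0.215 s med -0.0114 min -0.0142 571
  z 0.225 s med -0.0148 min -0.0175 555
  z 0.235 s med -0.0183 min -0.0309 604
  z 0.245 s med -0.0242 min -0.031 920
8 6500 z max 0.2343 min 0.148
  z 0.155 s med -0.0046 min -0.0083 565
  z 0.165 s med -0.01 min -0.014 683
  z 0.175 s med -0.0157 min -0.0199 721
  z 0.185 s med -0.0215 min -0.0256 721
  z 0.195 s med -0.0273 min -0.0316 765
  z 0.205 s med -0.0332 min -0.0375 741
  z 0.215 s med -0.0389 min -0.043 756
  z 0.225 s med -0.0454 min -0.0591 853
  z 0.235 s med -0.0508 min -0.0572 677
```

```bash
python3 -m handwheel '[{"jaw":255,"linear":[0,0,0.15],"roll":0},{"jaw":255,"linear":[0,0,0.15],"roll":0}]'
python3 -m handwheel '[{"jaw":255,"linear":[0,0,0.15],"roll":0},{"jaw":255,"linear":[0,0,0.15],"roll":0}]'
```

```text
time: 14.6
eef_pos: [0.5198, 0.0456, 0.2306]
eef_rot: [-2.11, -2.325, 0.0]
contact_force: [-1.5, 5.0, -5.2]
grip_width: 0.261
time: 14.8
eef_pos: [0.5203, 0.0447, 0.2284]
eef_rot: [2.111, 2.325, -0.001]
contact_force: [-1.2, 1.8, -0.9]
grip_width: 0.255
```

```bash
python3 -m handwheel '[{"jaw":255,"linear":[-0.16,0,0.2],"roll":0},{"jaw":255,"linear":[-0.16,0,0.2],"roll":0},{"jaw":255,"linear":[-0.16,0,0.2],"roll":0}]'
python3 -m handwheel '[{"jaw":255,"linear":[-0.16,0,0.21],"roll":0},{"jaw":255,"linear":[-0.16,0,0.21],"roll":0}]'
python3 look.py 9; python3 theta.py 9 |tail -8
```

```text
time: 15.1
eef_pos: [0.5212, 0.04, 0.2224]
eef_rot: [2.112, 2.325, 0.001]
contact_force: [0.4, 1.6, -1.3]
grip_width: 0.257
time: 15.3
eef_pos: [0.5215, 0.0369, 0.218]
eef_rot: [2.112, 2.325, 0.001]
contact_force: [0.2, 1.6, -1.1]
grip_width: 0.262
pos [0.5215 0.0369 0.218 ] t 15.3 F [ 0.24  1.64 -1.05] w 0.262
tool x [-0.096  0.995 -0.   ] y [0.995 0.096 0.001] z [ 8.e-04 -1.e-04 -1.e+00]
shift cm [  1.34 -52.28  21.76]
  z 0.155 s med -0.0115 min -0.0163 745
  z 0.165 s med -0.0187 min -0.0237 822
  z 0.175 s med -0.0261 min -0.0311 828
  z 0.185 s med -0.0332 min -0.0379 821
  z 0.195 s med -0.0404 min -0.0456 856
  z 0.205 s med -0.0479 min -0.053 853
  z 0.215 s med -0.055 min -0.0647 859
  z 0.225 s med -0.0629 min -0.0709 923
```

View pics/s9.png

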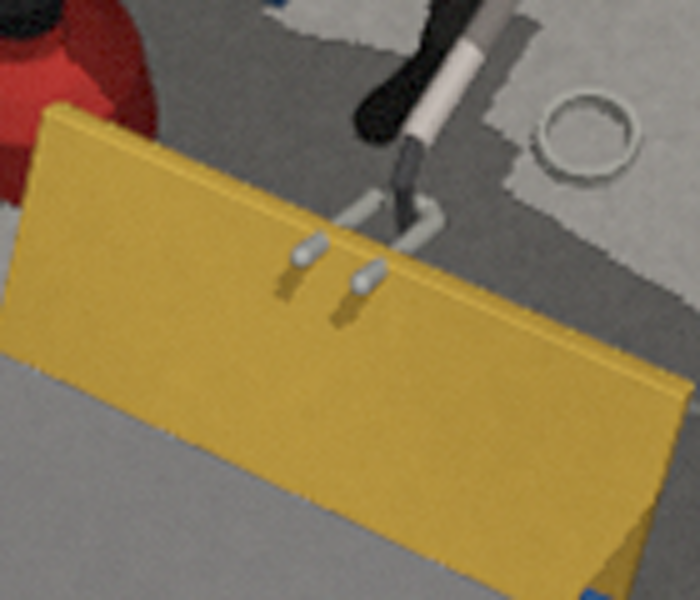

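```bash
python3 -m handwheel '[{"jaw":255,"linear":[-0.15,0,0.21],"roll":0},{"jaw":255,"linear":[-0.15,0,0.21],"roll":0},{"jaw":255,"linear":[-0.15,0,0.2],"roll":0}]'
python3 -m handwheel '[{"jaw":255,"linear":[-0.1,0,0.13],"roll":0},{"jaw":255,"linear":[-0.05,0,0.07],"roll":0}]'
python3 look.py 10; python3 theta.py 10 |tail -8
```

```text
time: 15.65
eef_pos: [0.5217, 0.0326, 0.2117]
eef_rot: [2.112, 2.326, 0.0]
contact_force: [-0.4, 1.2, -0.9]
grip_width: 0.255
time: 15.85
eef_pos: [0.5217, 0.0311, 0.2096]
eef_rot: [2.112, 2.326, -0.0]
contact_force: [0.2, 1.9, -1.8]
grip_width: 0.255
pos [0.5217 0.0311 0.2096] t 15.85 F [ 0.22  1.85 -1.84] w 0.255
tool x [-0.096  0.995 -0.   ] y [0.995 0.096 0.   ] z [ 0. -0. -1.]
shift cm [  1.92 -52.23  20.96]
  z 0.155 s med -0.0168 min -0.0223 857
  z 0.165 s med -0.025 min -0.0306 899
  z 0.175 s med -0.0332 min -0.0389 882
  z 0.185 s med -0.0415 min -0.0467 892
  z 0.195 s med -0.0497 min -0.0556 935
  z 0.205 s med -0.0582 min -0.0635 922
  z 0.215 s med -0.0679 min -0.0787 1132
  z 0.225 s med -0.071 min -0.0743 195
```

```bash
python3 -m handwheel '[{"jaw":255,"linear":[-0.07,0,0.08],"roll":0},{"jaw":255,"linear":[0,0,0],"roll":0}]'
python3 -m handwheel '[{"jaw":255,"linear":[-0.06,0,0.05],"roll":0},{"jaw":255,"linear":[0,0,0],"roll":0}]'
python3 -m handwheel '[{"jaw":255,"linear":[-0.05,0,0],"roll":0},{"jaw":255,"linear":[0,0,0],"roll":0}]'
```

```text
time: 16.1
eef_pos: [0.5218, 0.0306, 0.2089]
eef_rot: [-2.112, -2.326, -0.0]
contact_force: [-0.1, 2.0, -1.4]
grip_width: 0.251
time: 16.3
eef_pos: [0.5218, 0.0304, 0.2085]
eef_rot: [-2.111, -2.326, -0.001]
contact_force: [0.8, 3.1, -1.8]
grip_width: 0.257
time: 16.5
eef_pos: [0.5218, 0.0302, 0.2085]
eef_rot: [-2.111, -2.325, -0.002]
contact_force: [0.4, 5.0, -2.2]
grip_width: 0.259
```

```bash
python3 -m handwheel '[{"jaw":255,"linear":[-0.08,0,0.02],"roll":0},{"jaw":255,"linear":[0,0,0],"roll":0}]'
python3 -m handwheel '[{"jaw":255,"linear":[-0.06,0,0.02],"roll":0},{"jaw":255,"linear":[0,0,0],"roll":0}]'
python3 -m handwheel '[{"jaw":255,"linear":[-0.05,0,0],"roll":0},{"jaw":255,"linear":[0,0,0],"roll":0}]'
```

```text
time: 16.7
eef_pos: [0.5218, 0.03, 0.2082]
eef_rot: [-2.11, -2.325, -0.004]
contact_force: [0.2, 7.0, -1.8]
grip_width: 0.258
time: 16.9
eef_pos: [0.5218, 0.0299, 0.2079]
eef_rot: [-2.109, -2.325, -0.005]
contact_force: [1.0, 8.8, -2.3]
grip_width: 0.256
time: 17.1
eef_pos: [0.5218, 0.0298, 0.2079]
eef_rot: [-2.108, -2.324, -0.006]
contact_force: [0.7, 9.6, -3.4]
grip_width: 0.258
```

```bash
python3 look.py 11; python3 theta.py 11 |tail -8
```

```text
pos [0.5218 0.0298 0.2079] t 17.1 F [ 0.71  9.6  -3.39] w 0.258
tool x [-0.097  0.995  0.005] y [0.995 0.097 0.   ] z [-3.0e-04  5.1e-03 -1.0e+00]
shift cm [  2.01 -52.23  20.79]
  z 0.155 s med -0.0172 min -0.0225 858
  z 0.165 s med -0.0257 min -0.0314 906
  z 0.175 s med -0.034 min -0.0394 882
  z 0.185 s med -0.0423 min -0.0478 927
  z 0.195 s med -0.0508 min -0.0564 918
  z 0.205 s med -0.0592 min -0.0647 929
  z 0.215 s med -0.0691 min -0.0796 1144
  z 0.225 s med -0.0717 min -0.0749 142
```

```bash
python3 -m handwheel '[{"jaw":255,"linear":[-0.07,0,0.02],"roll":0},{"jaw":255,"linear":[0,0,0],"roll":0}]'
python3 -m handwheel '[{"jaw":255,"linear":[-0.07,0,0.02],"roll":0},{"jaw":255,"linear":[0,0,0],"roll":0}]'
```

```text
time: 17.35
eef_pos: [0.5218, 0.0296, 0.2076]
eef_rot: [-2.107, -2.324, -0.007]
contact_force: [-0.0, 10.5, -3.3]
grip_width: 0.258
time: 17.55
eef_pos: [0.5218, 0.0295, 0.2073]
eef_rot: [-2.106, -2.323, -0.008]
contact_force: [1.4, 11.9, -2.2]
grip_width: 0.258
```

```bash
python3 -m handwheel '[{"jaw":255,"linear":[-0.07,0,0.01],"roll":0},{"jaw":255,"linear":[0,0,0],"roll":0}]'
python3 -m handwheel '[{"jaw":255,"linear":[-0.05,0,0.01],"roll":0},{"jaw":255,"linear":[0,0,0],"roll":0},{"jaw":255,"linear":[0,0,0],"roll":0}]'
```

```text
time: 17.75
eef_pos: [0.5218, 0.0294, 0.2071]
eef_rot: [-2.105, -2.323, -0.01]
contact_force: [0.2, 13.3, -1.7]
grip_width: 0.261
time: 18.05
eef_pos: [0.5218, 0.0293, 0.207]
eef_rot: [-2.105, -2.323, -0.01]
contact_force: [1.1, 14.6, -2.8]
grip_width: 0.259
```

Hold about a second at ~15 N, checking.

```bash
python3 -m handwheel '[{"jaw":255,"linear":[-0.01,0,0],"roll":0},{"jaw":255,"linear":[0,0,0],"roll":0},{"jaw":255,"linear":[0,0,0],"roll":0},{"jaw":255,"linear":[0,0,0],"roll":0},{"jaw":255,"linear":[0,0,0],"roll":0},{"jaw":255,"linear":[0,0,0],"roll":0}]'
python3 -m handwheel '[{"jaw":255,"linear":[0,0,0],"roll":0},{"jaw":255,"linear":[0,0,0],"roll":0},{"jaw":255,"linear":[0,0,0],"roll":0},{"jaw":255,"linear":[0,0,0],"roll":0},{"jaw":255,"linear":[0,0,0],"roll":0},{"jaw":255,"linear":[0,0,0],"roll":0}]'
python3 look.py 12; python3 theta.py 12 |tail -8;python3 tilt.py 12 .5218 .0293 .207
```

```text
time: 18.65
eef_pos: [0.5218, 0.0293, 0.207]
eef_rot: [-2.105, -2.323, -0.011]
contact_force: [1.0, 16.0, -3.8]
grip_width: 0.256
time: 19.25
eef_pos: [0.5218, 0.0293, 0.207]
eef_rot: [-2.105, -2.323, -0.011]
contact_force: [0.6, 15.3, -3.5]
grip_width: 0.257
pos [0.5218 0.0293 0.207 ] t 19.25 F [ 0.57 15.26 -3.54] w 0.257
tool x [-0.098  0.995  0.01 ] y [0.995 0.098 0.   ] z [-8.0e-04  9.9e-03 -1.0e+00]
shift cm [  2.01 -52.22  20.71]
  z 0.155 s med -0.0173 min -0.0229 879
  z 0.165 s med -0.0257 min -0.0313 889
  z 0.175 s med -0.034 min -0.0397 907
  z 0.185 s med -0.0424 min -0.0481 894
  z 0.195 s med -0.0507 min -0.0563 923
  z 0.205 s med -0.0591 min -0.0649 916
  z 0.215 s med -0.069 min -0.0797 1156
  z 0.225 s med -0.0716 min -0.0744 139
12 shaft n 271 slope 0.0109 z at a=.1 0.02 lat slope 0.01 pin n 105 da/dz [0.70634047 0.16928305]
```

View pics/s12.png

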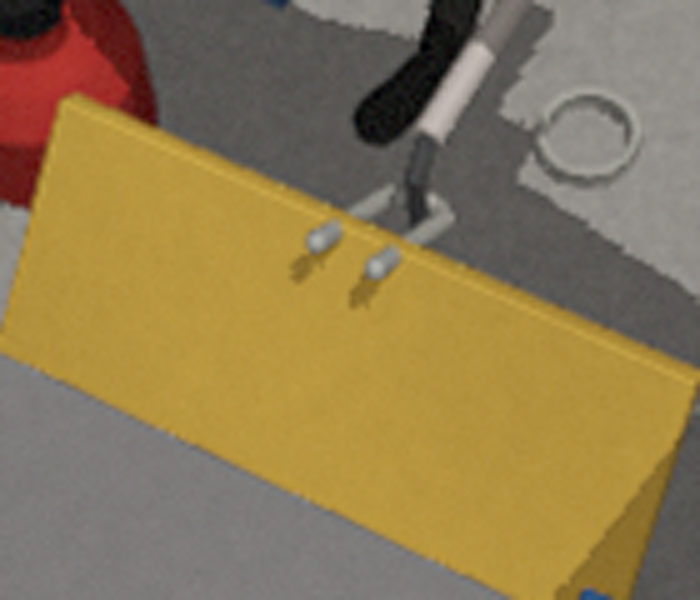

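```bash
python3 -m handwheel '[{"jaw":255,"linear":[0.1,0,0],"roll":0},{"jaw":255,"linear":[0.15,0,0],"roll":0},{"jaw":255,"linear":[0.15,0,0],"roll":0},{"jaw":255,"linear":[0.1,0,0],"roll":0},{"jaw":255,"linear":[0,0,0],"roll":0}]'
python3 -m handwheel '[{"jaw":255,"linear":[0.15,0,0],"roll":0},{"jaw":255,"linear":[0.15,0,0],"roll":0},{"jaw":255,"linear":[0.1,0,0],"roll":0},{"jaw":255,"linear":[0,0,0],"roll":0}]'
```

```text
time: 19.8
eef_pos: [0.5218, 0.0302, 0.2076]
eef_rot: [-2.111, -2.326, -0.001]
contact_force: [0.4, 4.0, -1.2]
grip_width: 0.26
time: 20.2
eef_pos: [0.5213, 0.0333, 0.2073]
eef_rot: [2.112, 2.325, -0.002]
contact_force: [-0.6, 0.6, -1.9]
grip_width: 0.262
```

```bash
python3 -m handwheel '[{"jaw":255,"linear":[0.2,0,0],"roll":0},{"jaw":255,"linear":[0,0,-0.2],"roll":0},{"jaw":255,"linear":[0,0,-0.4],"roll":0},{"jaw":255,"linear":[0,0,-0.4],"roll":0}]'
python3 -m handwheel '[{"jaw":255,"linear":[0,0,-0.5],"roll":0},{"jaw":255,"linear":[0,0,-0.5],"roll":0},{"jaw":255,"linear":[0,0,-0.5],"roll":0},{"jaw":255,"linear":[0,0,-0.5],"roll":0}]'
python3 -m handwheel '[{"jaw":255,"linear":[0,0,-0.8],"roll":0},{"jaw":255,"linear":[0,0,-1],"roll":0},{"jaw":255,"linear":[0,0,-1.5],"roll":0},{"jaw":255,"linear":[0,0,-2],"roll":0},{"jaw":255,"linear":[0,0,-2],"roll":0},{"jaw":255,"linear":[0,0,0],"roll":0}]'
python3 look.py 13; python3 theta.py 13 |tail -8;
python3 -c "
from h import *
go([.5441,-.3231,.20],np.radians(14.03))"
```

```text
time: 20.6
eef_pos: [0.5213, 0.0358, 0.2179]
eef_rot: [2.112, 2.326, 0.0]
contact_force: [0.1, -0.4, -3.0]
grip_width: 0.257
time: 21.0
eef_pos: [0.5213, 0.0358, 0.2381]
eef_rot: [2.112, 2.326, 0.0]
contact_force: [-0.1, -0.2, -2.0]
grip_width: 0.257
time: 21.6
eef_pos: [0.5229, 0.0358, 0.3139]
eef_rot: [2.109, 2.323, 0.006]
contact_force: [0.2, -0.4, -1.6]
grip_width: 0.256
pos [0.5229 0.0358 0.3139] t 21.6 F [ 0.24 -0.36 -1.59] w 0.256
tool x [-0.096  0.995 -0.001] y [0.995 0.096 0.006] z [ 6.1e-03 -2.0e-04 -1.0e+00]
shift cm [  1.5  -52.58  31.07]
  z 0.155 s med -0.0172 min -0.0227 852
  z 0.165 s med -0.0255 min -0.0311 909
  z 0.175 s med -0.0341 min -0.0396 910
  z 0.185 s med -0.0425 min -0.048 908
  z 0.195 s med -0.0507 min -0.0564 916
  z 0.205 s med -0.0592 min -0.0649 940
  z 0.215 s med -0.0691 min -0.0798 1129
  z 0.225 s med -0.0719 min -0.0741 146
pos [0.5224 0.0358 0.3121] t 21.65 F [ 0.04  0.28 -3.21] w 0.255
tool x [-0.096  0.995 -0.   ] y [0.995 0.096 0.004] z [ 3.8e-03 -1.0e-04 -1.0e+00]
shift cm [-35.93  -1.34  11.22]
world yaw change deg 8.49 roll -8.49
```

View pics/s13.png

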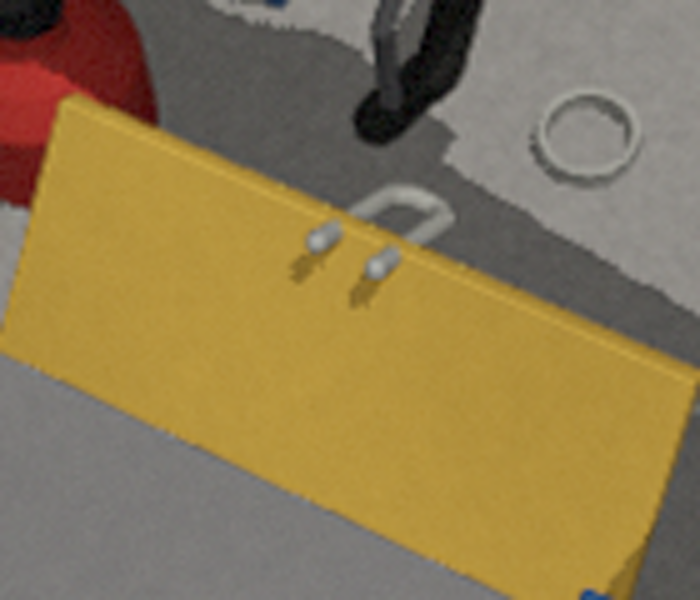

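```bash
python3 - <<'E'
from h import *
for k,t in(('2',[.5171,.0511,.3254]),('13',[.5229,.0358,.3139])):
    f=np.load('side%s.npz'%k);d=f['d'];P=cloud('side',d);q=P-np.array(t);a=q[...,:2]@[-.096,.995];l=q[...,:2]@[.995,.096]
    m=(d>0)&(a>.145)&(a<.18)&(abs(l)<.015)&(q[...,2]<-.005)&(q[...,2]>-.043)
    print(k,m.sum(),'a',np.median(a[m]).round(4),'l',np.median(l[m]).round(4),'zmin',q[...,2][m].min().round(4))
E
python3 tilt.py 13 .5229 .0358 .3139
python3 -m handwheel '[{"jaw":255,"linear":[-2,-0.1,0],"roll":-4.3},{"jaw":255,"linear":[-3.5,0,0],"roll":-4.2}]'
python3 -c "
from h import *
go([.5441,-.3231,.20],np.radians(14.03))"
```

```text
2 60 a 0.1593 l -0.0036 zmin -0.0405
13 56 a 0.1585 l -0.0033 zmin -0.0425
13 shaft n 312 slope 0.0025 z at a=.1 0.0179 lat slope 0.005 pin n 64 da/dz [0.00033706 0.15848779]
time: 21.85
eef_pos: [0.5274, -0.0175, 0.3096]
eef_rot: [-1.924, -2.481, 0.0]
contact_force: [0.8, -0.7, -2.3]
grip_width: 0.259
pos [ 0.5274 -0.0175  0.3096] t 21.85 F [ 0.79 -0.72 -2.3 ] w 0.259
tool x [-0.249  0.969  0.001] y [ 0.969  0.249 -0.001] z [-0.0015  0.0011 -1.    ]
shift cm [-30.03  -5.98  10.92]
world yaw change deg -0.38 roll 0.38
```

```bash
python3 -m handwheel '[{"jaw":255,"linear":[-3.5,-0.7,0],"roll":0.4},{"jaw":255,"linear":[-4,-0.8,0],"roll":0},{"jaw":255,"linear":[-4,-0.8,1],"roll":0},{"jaw":255,"linear":[-4,-0.8,2],"roll":0},{"jaw":255,"linear":[-4,-0.8,2],"roll":0},{"jaw":255,"linear":[-4,-0.8,2],"roll":0},{"jaw":255,"linear":[-3,-0.6,2],"roll":0},{"jaw":255,"linear":[-2,-0.4,1],"roll":0},{"jaw":255,"linear":[-1,-0.2,0.5],"roll":0},{"jaw":255,"linear":[0,0,0],"roll":0}]'
python3 -m handwheel '[{"jaw":255,"linear":[0,0,0],"roll":0}]'
python3 -c "
from h import *
go([.5440,-.3230,.0767],np.radians(14.03))"
```

```text
time: 22.85
eef_pos: [0.5402, -0.3195, 0.2045]
eef_rot: [-1.942, -2.467, -0.0]
contact_force: [0.2, 1.2, -1.9]
grip_width: 0.255
time: 22.95
eef_pos: [0.541, -0.3182, 0.2062]
eef_rot: [1.941, 2.47, 0.001]
contact_force: [-0.4, 0.5, -1.8]
grip_width: 0.26
pos [ 0.541  -0.3182  0.2062] t 22.95 F [-0.36  0.45 -1.77] w 0.26
tool x [-0.237  0.972  0.   ] y [0.972 0.237 0.001] z [ 8.e-04  4.e-04 -1.e+00]
shift cm [-0.54  0.16 12.95]
world yaw change deg 0.34 roll -0.34
```

```bash
python3 -m handwheel '[{"jaw":255,"linear":[-0.5,0.16,1],"roll":-0.3},{"jaw":255,"linear":[0,0,2],"roll":0},{"jaw":255,"linear":[0,0,2],"roll":0},{"jaw":255,"linear":[0,0,2],"roll":0},{"jaw":255,"linear":[0,0,1.5],"roll":0},{"jaw":255,"linear":[0,0,0.5],"roll":0},{"jaw":255,"linear":[0,0,0],"roll":0},{"jaw":255,"linear":[0,0,0],"roll":0}]'
python3 -c "
from h import *
go([.5440,-.3230,.0767],np.radians(14.03))"
```

```text
time: 23.75
eef_pos: [0.544, -0.3237, 0.1165]
eef_rot: [1.934, 2.474, 0.0]
contact_force: [0.4, -0.2, -2.4]
grip_width: 0.256
pos [ 0.544  -0.3237  0.1165] t 23.75 F [ 0.42 -0.22 -2.44] w 0.256
tool x [-0.241  0.97  -0.001] y [0.97  0.241 0.001] z [ 1.4e-03 -8.0e-04 -1.0e+00]
shift cm [0.07 0.01 3.98]
world yaw change deg 0.06 roll -0.06
```

Aligned to under 1 mm; lower 3.9 cm.

```bash
python3 -m handwheel '[{"jaw":255,"linear":[0.05,0,0.8],"roll":0},{"jaw":255,"linear":[0,0,0.8],"roll":0},{"jaw":255,"linear":[0,0,0.8],"roll":0},{"jaw":255,"linear":[0,0,0.6],"roll":0},{"jaw":255,"linear":[0,0,0],"roll":0}]'
python3 -m handwheel '[{"jaw":255,"linear":[0,0,0.4],"roll":0},{"jaw":255,"linear":[0,0,0.3],"roll":0},{"jaw":255,"linear":[0,0,0.1],"roll":0},{"jaw":255,"linear":[0,0,0],"roll":0}]'
python3 -c "
from h import *
go([.5440,-.3230,.0767],np.radians(14.03))"
```

```text
time: 24.25
eef_pos: [0.5422, -0.3225, 0.0838]
eef_rot: [-1.934, -2.472, 0.0]
contact_force: [0.7, 0.3, -2.7]
grip_width: 0.26
time: 24.65
eef_pos: [0.5431, -0.3232, 0.0774]
eef_rot: [-1.935, -2.474, -0.0]
contact_force: [-0.0, 1.8, -1.6]
grip_width: 0.257
pos [ 0.5431 -0.3232  0.0774] t 24.65 F [-0.04  1.84 -1.61] w 0.257
tool x [-0.241  0.971  0.   ] y [ 0.971  0.241 -0.   ] z [-1.e-04  2.e-04 -1.e+00]
shift cm [-0.01  0.09  0.07]
world yaw change deg 0.1 roll -0.1
```

```bash
python3 -m handwheel '[{"jaw":255,"linear":[0,0.05,0.1],"roll":0},{"jaw":255,"linear":[0,0,0],"roll":0},{"jaw":150,"linear":[0,0,0],"roll":0},{"jaw":100,"linear":[0,0,0],"roll":0},{"jaw":0,"linear":[0,0,0],"roll":0},{"jaw":0,"linear":[0,0,0],"roll":0},{"jaw":0,"linear":[0,0,0],"roll":0},{"jaw":0,"linear":[0,0,0],"roll":0}]'
python3 - <<'E'
from h import *
from plant import *
go([0,0,0])
im,d=get_image('side'); s=im[100:280,300:480]; cv2.imwrite('pics/s14.png',cv2.resize(s,None,fx=3,fy=3)[:,:,::-1])
E
```

```text
time: 25.45
eef_pos: [0.5437, -0.3231, 0.0765]
eef_rot: [1.936, 2.474, 0.0]
contact_force: [-0.0, -0.4, 0.8]
grip_width: 1.0
pos [ 0.5437 -0.3231  0.0765] t 25.45 F [-0.04 -0.44  0.79] w 1.0
tool x [-0.241  0.971  0.   ] y [0.971 0.241 0.   ] z [ 1.e-04  1.e-04 -1.e+00]
shift cm [ 44.45 -44.99   7.65]
```

View pics/s14.png

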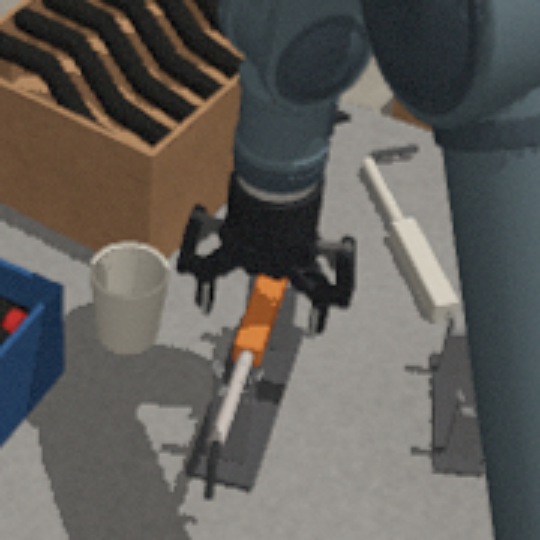

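The pole is back in its rest, hook hanging at crop (210,480), and the jaws are open. I'll lift clear and move towards the robot to check with both cameras.

```bash
python3 -m handwheel '[{"jaw":0,"linear":[0,0,-1],"roll":0},{"jaw":0,"linear":[0,0,-2],"roll":0},{"jaw":0,"linear":[0,0,-3],"roll":0},{"jaw":0,"linear":[0,0,-4],"roll":0},{"jaw":0,"linear":[0,0,-4],"roll":0},{"jaw":0,"linear":[0,0,-4],"roll":0},{"jaw":0,"linear":[2,-4,0],"roll":0},{"jaw":0,"linear":[2,-4,0],"roll":0},{"jaw":0,"linear":[2,-4,0],"roll":0},{"jaw":0,"linear":[2,-3,0],"roll":0}]'
python3 -m handwheel '[{"jaw":0,"linear":[0,0,0],"roll":0},{"jaw":0,"linear":[0,0,0],"roll":0}]'
python3 - <<'E'
from h import *
from plant import *
go([0,0,0])
for n in("side","top"):
    im,d=get_image(n); np.savez(n+"99.npz",im=im,d=d); cv2.imwrite(f'pics/{n}_end.png',im[:,:,::-1])
    P=cloud(n,d);hsv=cv2.cvtColor(im,cv2.COLOR_RGB2HSV)
    box={'side':(370,180,405,225),'top':(380,240,440,280)}[n]
    m=cv2.inRange(hsv,(5,150,120),(20,255,255)); mm=np.zeros_like(m);mm[box[1]:box[3],box[0]:box[2]]=m[box[1]:box[3],box[0]:box[2]]
    v,u=np.nonzero((mm>0)&(P[...,2]>.098)); W=plane(n,np.c_[u,v],0.104)[:,:2]
    print(n,cv2.minAreaRect((W*1000).astype(np.float32)))
E
python3 theta.py 99|tail -8
```

```text
time: 26.5
eef_pos: [0.3768, -0.2811, 0.2574]
eef_rot: [1.936, 2.473, -0.001]
contact_force: [0.4, -0.5, 0.6]
grip_width: 0.999
time: 26.7
eef_pos: [0.3787, -0.2816, 0.2575]
eef_rot: [1.935, 2.472, 0.0]
contact_force: [0.8, 0.4, -0.4]
grip_width: 0.998
pos [ 0.3787 -0.2816  0.2575] t 26.7 F [ 0.76  0.45 -0.4 ] w 0.998
tool x [-0.24   0.971 -0.001] y [0.971 0.24  0.001] z [ 0.0015 -0.0011 -1.    ]
shift cm [ 36.47 -30.03  25.66]
side ((543.2189331054688, -332.7469482421875), (23.501554489135742, 120.62914276123047), 13.883753776550293)
top ((546.9116821289062, -333.748291015625), (25.12580680847168, 119.53778839111328), 13.295883178710938)
  z 0.155 s med -0.0172 min -0.0229 847
  z 0.165 s med -0.0256 min -0.0315 923
  z 0.175 s med -0.0342 min -0.04 915
  z 0.185 s med -0.0425 min -0.0477 895
  z 0.195 s med -0.0509 min -0.0566 929
  z 0.205 s med -0.0593 min -0.065 929
  z 0.215 s med -0.069 min -0.0794 1132
  z 0.225 s med -0.0717 min -0.0747 136
```

View pics/side_end.png

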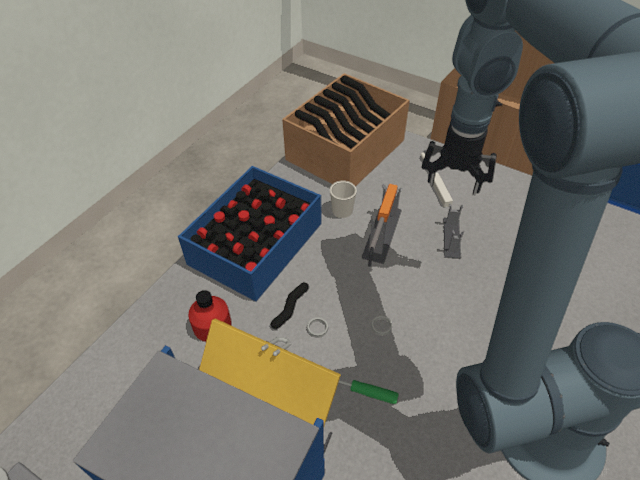

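View pics/top_end.png

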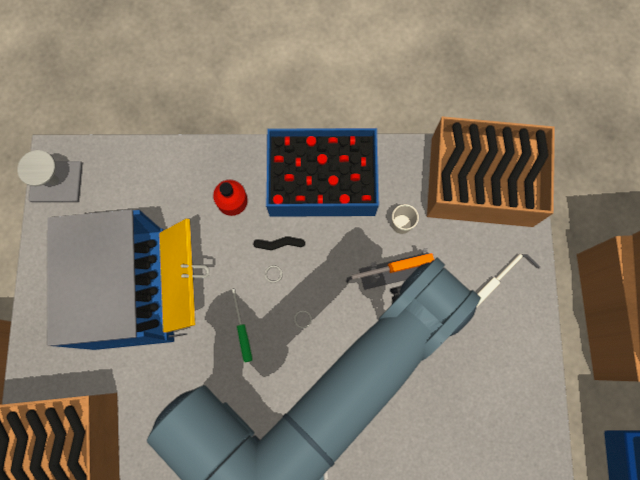

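The side view shows the yellow front down (inner face centred near pixel 270,370). The pole lies in its rest from about (388,200) to (370,262), and the other things are where they were. The gripper is clear, so I'm handing in.

```bash
python3 -c "
from plant import *
print(sign_off()); print(state()['time'])"
```

```text
the job is handed in; nothing more can be done
None
the job is handed in; nothing more can be done
```

I took the orange pole from its rest, hooked the ring, and pulled the front down onto its stop. I held it there at about 15–16 N for over a second, then unhooked, laid the pole back and let go. I handed in at about 26.8 s; no verdict was reported.

**Last checks**
- **Front:** about 0.70 rad from the depth image, unchanged after unhooking.
- **Pole:** within about 1.5 mm and 0.8° of its starting lie, hook down on the same side.
- **Bystanders:** all looked unmoved in both end pictures. I judged this by eye and did not measure them.
- **Robot:** clear of everything, with wrist force near zero.

**What disagreed**
- **Front not quite shut at the start:** it stood about 0.1 rad open, so my first arc sank too slowly. The pin bound briefly, with about 14 N total at the wrist, before I lowered it and continued.
- **Contact later than expected:** the hook met the outer bar about 6 mm later than the pictures suggested.
- **Forces:** I read them only at the end of each move, so shorter peaks between readings would not show. The highest reading was about 16 N.

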